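# Rake the relay blocks into an even layer

## Task

Take the hand rake from its stand and rake the relay blocks crowded at one end of the tray out into a single even layer: first bring blocks to the far third, then to the middle third, so that in the end each third of the tray holds at least two and every block rests on the floor, none on top of another. Keep the teeth resting lightly on the tray floor while you draw the blocks along, never pressing hard on floor or blocks (15 N is too much), and move blocks with the rake only. Finally seat the rake back in its stand and leave everything else as it is.

Things in the scene. Friction and masses are not known exactly. Their poses are not given: they have to be found in the camera images.
- tray: Open aluminium tray fixed on the bench, 128 x 368 mm outside, long side along its y axis. Origin: centre of its underside, z up. Its flat floor, 120 x 360 mm inside, lies 6 mm above the origin; walls 4 mm thick rise 20 mm above the floor. The blocks start crowded at its -y end; the far end is +y. The thirds split at y = -60 and +60 mm.
- rake_grip (a point): Centre of the rake's grip, an upright wooden block 44 (x) x 20 (y) x 52 mm tall; its flat 44 mm faces are pinched along y from above. This point is 26 mm below the block's top, 30 mm above the top of the rake's bar. Axes: x along the bar, y across it (raking direction), z up.
- rake: Hand rake, about 280 g, axes as the grip. Origin: centre of the underside of its bar, 124 (x) x 22 (y) x 12 mm, 42 mm below the grip's centre. Under the bar, in its middle, a steel comb 92 mm wide, 4 mm thick, gaps 9 mm. Its tips stand 31 to 51 mm below this origin, set differently each day and not reported: feel for it. It gives upward on springs, 5 N per mm.
- stand_seat (a point): Seat of the rake's stand, fixed on the bench, 150 x 60 mm: midway between two cheeks, at the height of their tops (66 mm up). Axes as the rake's. Cheeks span 50 to 64 mm either side along x; the bar's ends rest on them within lips 10 mm high, play 3 mm each way in y, 4 mm in x; the comb hangs between. Seated, the grip's centre is 42 mm above this point; either way round will do.
- relay_1_center (a point): Centre of a small sealed relay block, 34 (x) x 24 (y) x 16 mm tall, about 45 g, z up; at the start in the first row from the tray's -y end, on the floor. Starts with its 34 mm side roughly across the tray; rows about 43 mm apart.
- relay_2_center (a point): Centre of a small sealed relay block, 34 (x) x 24 (y) x 16 mm tall, about 45 g, z up; at the start in the first row from the tray's -y end, on the floor. Starts with its 34 mm side roughly across the tray; rows about 43 mm apart.
- relay_3_center (a point): Centre of a small sealed relay block, 34 (x) x 24 (y) x 16 mm tall, about 45 g, z up; at the start in the second row from the tray's -y end, on the floor. Starts with its 34 mm side roughly across the tray; rows about 43 mm apart.
- relay_4_center (a point): Centre of a small sealed relay block, 34 (x) x 24 (y) x 16 mm tall, about 45 g, z up; at the start in the second row from the tray's -y end, on the floor. Starts with its 34 mm side roughly across the tray; rows about 43 mm apart.
- relay_5_center (a point): Centre of a small sealed relay block, 34 (x) x 24 (y) x 16 mm tall, about 45 g, z up; at the start in the third row from the tray's -y end, on the floor. Starts with its 34 mm side roughly across the tray; rows about 43 mm apart.
- relay_6_center (a point): Centre of a small sealed relay block, 34 (x) x 24 (y) x 16 mm tall, about 45 g, z up; at the start in the third row from the tray's -y end, on the floor. Starts with its 34 mm side roughly across the tray; rows about 43 mm apart.
- relay_7_center (a point): Centre of a small sealed relay block, 34 (x) x 24 (y) x 16 mm tall, about 45 g, z up; at the start lies on top of relay_5 and relay_6, bridging them. Starts with its 34 mm side roughly across the tray; rows about 43 mm apart.
- meter: Yellow hand-held meter lying flat, 85 x 170 x 34 mm, origin under its centre; bystander.
- jar: Small closed jar, 56 mm across, 75 mm tall, origin under its centre; bystander.
- reel: Black empty reel lying flat, 90 mm across, 18 mm high; bystander.
- driver: Screwdriver lying on the bench behind the tray; bystander.
- transformer: Small transformer, 52 x 48 x 36 mm, origin under its centre; bystander.
Things that resemble listed ones, but are neither listed nor needed, are in the scene too. What is shaped like the rake but purple or red is not meant.

How it is judged (in metres and radians):
On the way, in this order (a step that is already met when the one before it is completed fails the run):
1. the rake's teeth rest on the tray (over 1 N) (contact force between rake and tray above 1 N), for 0.1 s.
2. at least two blocks are past the middle of the tray, the teeth resting on the tray (((y of any of relay_2_center, relay_4_center, relay_6_center in the frame of tray above 0 m and y of any of relay_1_center, relay_3_center, relay_5_center, relay_7_center in the frame of tray above 0 m) or (y of any of relay_1_center, relay_4_center, relay_5_center in the frame of tray above 0 m and y of any of relay_2_center, relay_3_center, relay_6_center, relay_7_center in the frame of tray above 0 m) or (y of any of relay_1_center, relay_2_center, relay_3_center in the frame of tray above 0 m and y of any of relay_4_center, relay_5_center, relay_6_center, relay_7_center in the frame of tray above 0 m)) and contact force between rake and tray above 0.4 N), for 0.06 s.
3. at least two blocks are in the far third, the teeth resting on the tray (((y of any of relay_2_center, relay_4_center, relay_6_center in the frame of tray above 0.06 m and y of any of relay_1_center, relay_3_center, relay_5_center, relay_7_center in the frame of tray above 0.06 m) or (y of any of relay_1_center, relay_4_center, relay_5_center in the frame of tray above 0.06 m and y of any of relay_2_center, relay_3_center, relay_6_center, relay_7_center in the frame of tray above 0.06 m) or (y of any of relay_1_center, relay_2_center, relay_3_center in the frame of tray above 0.06 m and y of any of relay_4_center, relay_5_center, relay_6_center, relay_7_center in the frame of tray above 0.06 m)) and contact force between rake and tray above 0.4 N), for 0.06 s.
4. at least two blocks are in the middle third too, the teeth resting on the tray (all of step 3 and (((y of relay_2_center in the frame of tray between -0.06 and 0.06 m or y of relay_4_center in the frame of tray between -0.06 and 0.06 m or y of relay_6_center in the frame of tray between -0.06 and 0.06 m) and (y of relay_1_center in the frame of tray between -0.06 and 0.06 m or y of relay_3_center in the frame of tray between -0.06 and 0.06 m or y of relay_5_center in the frame of tray between -0.06 and 0.06 m or y of relay_7_center in the frame of tray between -0.06 and 0.06 m)) or ((y of relay_1_center in the frame of tray between -0.06 and 0.06 m or y of relay_4_center in the frame of tray between -0.06 and 0.06 m or y of relay_5_center in the frame of tray between -0.06 and 0.06 m) and (y of relay_2_center in the frame of tray between -0.06 and 0.06 m or y of relay_3_center in the frame of tray between -0.06 and 0.06 m or y of relay_6_center in the frame of tray between -0.06 and 0.06 m or y of relay_7_center in the frame of tray between -0.06 and 0.06 m)) or ((y of relay_1_center in the frame of tray between -0.06 and 0.06 m or y of relay_2_center in the frame of tray between -0.06 and 0.06 m or y of relay_3_center in the frame of tray between -0.06 and 0.06 m) and (y of relay_4_center in the frame of tray between -0.06 and 0.06 m or y of relay_5_center in the frame of tray between -0.06 and 0.06 m or y of relay_6_center in the frame of tray between -0.06 and 0.06 m or y of relay_7_center in the frame of tray between -0.06 and 0.06 m)))), for 0.06 s.
At the end, for the whole second after the job is handed in: Each third of the tray (split at y -60 and +60 mm) holds at least two block centres; all seven rest on its floor, flat or on edge (centres under 13.5 mm above it); the rake is at rest in its stand: within 8 mm of the seat, 4 mm in height, 0.08 rad of upright, 0.15 rad in yaw (((y of any of relay_2_center, relay_4_center, relay_6_center in the frame of tray above 0.06 m and y of any of relay_1_center, relay_3_center, relay_5_center, relay_7_center in the frame of tray above 0.06 m) or (y of any of relay_1_center, relay_4_center, relay_5_center in the frame of tray above 0.06 m and y of any of relay_2_center, relay_3_center, relay_6_center, relay_7_center in the frame of tray above 0.06 m) or (y of any of relay_1_center, relay_2_center, relay_3_center in the frame of tray above 0.06 m and y of any of relay_4_center, relay_5_center, relay_6_center, relay_7_center in the frame of tray above 0.06 m)) and (((y of relay_2_center in the frame of tray between -0.06 and 0.06 m or y of relay_4_center in the frame of tray between -0.06 and 0.06 m or y of relay_6_center in the frame of tray between -0.06 and 0.06 m) and (y of relay_1_center in the frame of tray between -0.06 and 0.06 m or y of relay_3_center in the frame of tray between -0.06 and 0.06 m or y of relay_5_center in the frame of tray between -0.06 and 0.06 m or y of relay_7_center in the frame of tray between -0.06 and 0.06 m)) or ((y of relay_1_center in the frame of tray between -0.06 and 0.06 m or y of relay_4_center in the frame of tray between -0.06 and 0.06 m or y of relay_5_center in the frame of tray between -0.06 and 0.06 m) and (y of relay_2_center in the frame of tray between -0.06 and 0.06 m or y of relay_3_center in the frame of tray between -0.06 and 0.06 m or y of relay_6_center in the frame of tray between -0.06 and 0.06 m or y of relay_7_center in the frame of tray between -0.06 and 0.06 m)) or ((y of relay_1_center in the frame of tray between -0.06 and 0.06 m or y of relay_2_center in the frame of tray between -0.06 and 0.06 m or y of relay_3_center in the frame of tray between -0.06 and 0.06 m) and (y of relay_4_center in the frame of tray between -0.06 and 0.06 m or y of relay_5_center in the frame of tray between -0.06 and 0.06 m or y of relay_6_center in the frame of tray between -0.06 and 0.06 m or y of relay_7_center in the frame of tray between -0.06 and 0.06 m))) and ((y of any of relay_2_center, relay_4_center, relay_6_center in the frame of tray below -0.06 m and y of any of relay_1_center, relay_3_center, relay_5_center, relay_7_center in the frame of tray below -0.06 m) or (y of any of relay_1_center, relay_4_center, relay_5_center in the frame of tray below -0.06 m and y of any of relay_2_center, relay_3_center, relay_6_center, relay_7_center in the frame of tray below -0.06 m) or (y of any of relay_1_center, relay_2_center, relay_3_center in the frame of tray below -0.06 m and y of any of relay_4_center, relay_5_center, relay_6_center, relay_7_center in the frame of tray below -0.06 m)) and z of relay_1_center in the frame of tray between 0.01 and 0.0195 m and x of relay_1_center in the frame of tray between -0.06 and 0.06 m and y of relay_1_center in the frame of tray between -0.18 and 0.18 m and z of relay_2_center in the frame of tray between 0.01 and 0.0195 m and x of relay_2_center in the frame of tray between -0.06 and 0.06 m and y of relay_2_center in the frame of tray between -0.18 and 0.18 m and z of relay_3_center in the frame of tray between 0.01 and 0.0195 m and x of relay_3_center in the frame of tray between -0.06 and 0.06 m and y of relay_3_center in the frame of tray between -0.18 and 0.18 m and z of relay_4_center in the frame of tray between 0.01 and 0.0195 m and x of relay_4_center in the frame of tray between -0.06 and 0.06 m and y of relay_4_center in the frame of tray between -0.18 and 0.18 m and z of relay_5_center in the frame of tray between 0.01 and 0.0195 m and x of relay_5_center in the frame of tray between -0.06 and 0.06 m and y of relay_5_center in the frame of tray between -0.18 and 0.18 m and z of relay_6_center in the frame of tray between 0.01 and 0.0195 m and x of relay_6_center in the frame of tray between -0.06 and 0.06 m and y of relay_6_center in the frame of tray between -0.18 and 0.18 m and z of relay_7_center in the frame of tray between 0.01 and 0.0195 m and x of relay_7_center in the frame of tray between -0.06 and 0.06 m and y of relay_7_center in the frame of tray between -0.18 and 0.18 m and horizontal distance between rake_grip and stand_seat below 0.008 m and z of rake_grip in the frame of stand_seat between 0.038 and 0.046 m and angle between rake_grip's own z axis and vertical below 0.08 rad and angle between the x axis of rake_grip and the x axis of stand_seat, either way round below 0.15 rad and linear speed of rake below 0.02 m/s); the robot touches nothing.
It fails at once if the rake presses on the tray with more than 15 N (contact force between rake and tray above 15 N).
It fails at once if the rake presses on a block with more than 15 N (contact force between rake and relay_1 above 15 N or contact force between rake and relay_2 above 15 N or contact force between rake and relay_3 above 15 N or contact force between rake and relay_4 above 15 N or contact force between rake and relay_5 above 15 N or contact force between rake and relay_6 above 15 N or contact force between rake and relay_7 above 15 N).
It fails at once if the gripper or arm touches a block (contact force between any of the fingers, the arm and relay_1 above 0.3 N or contact force between any of the fingers, the arm and relay_2 above 0.3 N or contact force between any of the fingers, the arm and relay_3 above 0.3 N or contact force between any of the fingers, the arm and relay_4 above 0.3 N or contact force between any of the fingers, the arm and relay_5 above 0.3 N or contact force between any of the fingers, the arm and relay_6 above 0.3 N or contact force between any of the fingers, the arm and relay_7 above 0.3 N).
It fails at once if a bystander is moved by more than 15 mm (distance of any of meter, jar, reel, driver, transformer from where it was at the start of the episode above 0.015 m).
It also fails if it takes over 72 s, if anything falls off the work surface, if the arm or the gripper's body presses on something with over 40 N, if the wrist force passes 120 N, or if a joint passes its speed limit or range.

## Robot

A 6-joint arm with a two-finger parallel gripper is mounted at the origin on the work surface. World frame = base frame: x ahead of the robot, y to its left, z up, the work surface at z = 0. Lengths are in m, angles in degrees, forces in N, time in s.
With the tool pointing down it reaches from about 0.35 to 0.875 m from the base axis. Payload 4.2 kg.
Tool frame: the origin (TCP) lies on the centre line of the jaws, within the pads' length; the fingertips stand 19 mm ahead of it and the grasp point (between the pads) is the TCP; x points along the fingers, y is the direction in which the jaws open and shut, and the axes are right-handed (so a half turn about x gives the same grasp; the last joint's range is limited). The gripper opens to 87 mm and grips with 3 to 60 N. Pads are 19 mm wide; open, the fingers measure 117 mm over their backs; the gripper's body (75 mm by 190 mm) begins 51 mm behind the grasp point.
Start: joints at [87.869, 22.042, 0.453, 0, -68.411, -14.817], TCP at [0.182, 0.598, 0.242] pointing down, gripper open.
Joint ranges: [-179.83, 179.83], [-69.29, 118.12], [-61.27, 80.66], [-181.25, 117.63], [-171.15, -9.14], [-177.46, 177.46]. Speed limits (degrees/s): [159.86, 159.86, 180, 180, 180, 180].

## Interface

Orientations are given as a 3x3 rotation matrix whose columns are the frame's x, y, z axes.
In Python, from station import r, viewer, job, spotter gives the robot as it stands.
- The arm moves only by the tool play_rows, never from a script. Its argument "commands" is a list of rows, each an object of numbers: "fingers": the gripper command: -1 is fully open, 1 is shut, values between are in proportion; "tx", "ty", "tz": the shift along the tool's x, y, z normalised to -1 to 1, where 1 is 750 mm; "ax", "ay", "az": the turn, a rotation vector about the tool's x, y, z normalised to -1 to 1, where 1 is pi rad. In form: [{"fingers": .., "tx": .., "ty": .., "tz": .., "ax": .., "ay": .., "az": ..}, ...]. A call has 1 to 5 rows; each row is the pose to reach, as a shift and turn from the pose commanded when the call began, along the tool's axes at that moment, turning the shorter way round; what a row does not reach only later rows make up. A row lasts 1/12 s, in which the tool goes at most 41.7 mm and 7.16 degrees, less where a joint would pass 70% of its speed; a pose out of reach is approached as far as the arm can. A call with a number of a shift or a turn outside -1 to 1 is refused whole. A call with a gripper value outside its range is refused whole. The fingers move at their own pace and stop on an object; the grip force is fixed at half the most. Time passes only in rows, so rows that repeat a pose let the fingers close. It gives the time, the measured TCP pose, the force and the opening at its end, in the units of the state.
- r.sense(): the state, without advancing time (a new reading comes with each control period).
- viewer.capture(name): name is "scene" or "top" or "wrist"; returns a dict with "image" (400x640x3 uint8, red, green, blue), "fx", "fy", "cx", "cy" (pixels), "dist" ([k1, k2, p1, p2, k3] as OpenCV has them; the pictures are not rectified), "R" (3x3) and "t" (3): a world point X has camera coordinates R X + t; the wrist camera has in their place "mount" (4x4, takes a point from camera to tool coordinates, whose origin is the TCP and whose axes are the tool frame's). Camera axes: x right, y down, z forward; pixel columns grow to the right and rows downward; lengths in m; the calibration is good to about 2 mm. A picture is of the moment at which its call begins: read the wrist's pose just before it. There is no depth.
- job.finish_job(): hands the job in, once; it reports no verdict.
Trained networks look in a picture, given as the dict that the camera call returned (one of the last four; its "shot" number tells which), for a name from the list of things; names that differ only in an ending like _2 or _b are one class to them, and where a whole thing is asked for, a point or a joint stands for the part that bears it (a point fixed in the world has none). Each returns a list of dicts, best first, with "score" (0 to 1); they miss things now and then, are a little off and sometimes report something else, mostly with a low value. They report only what shows in the picture. A call takes as long as a camera call. They do not tell look-alikes from the thing itself.
- spotter.find_in(name, picture): "uv" ([column, row] in pixels, amid what is visible of it).
- spotter.silhouettes(name, picture): "region" (400x640 bool, what is visible of it) and "uv" ([column, row] in pixels, amid what is visible of it).
The state is a dict: "time_s": time; "joints": joint angles; "joint_velocities": joint speeds; "effort": joint torques, N m; "tcp_pos": TCP position; "ee_rot": TCP orientation; "wrist_force": force on the tool from outside, world axes, zero at the start; "moment": the same for the moment, N m; "gripper_width": opening from 0.0 (shut) to 1.0 (fully open).
Only numpy, scipy, OpenCV 4.12 (cv2) and the standard library are available. Lean on these libraries where they do the work, as an engineer would, in place of code of your own. Each camera call takes 0.05 s, during which the arm holds its last target. There are 200 camera calls.

## Working session

There is one attempt and no reset: what is moved stays moved. The work goes in short steps, Python scripts to look and compute and a tool call to move; the robot and the scene stay as the last step left them, time stands still between calls to the robot, and variables do not carry over. Pictures are saved under pics/ and viewed, about 8 in all and at most 12, crops included, and the job is handed in when it is done.

Besides the shell and the picture viewer there is one more tool, called after "Emit:" in YAML: its name, and indented under it one key for each argument. play_rows: Moves the arm, as the interface text tells. Its arguments: {"type":"object","properties":{"commands":{"type":"array"}},"required":["commands"]}

```bash
ls; mkdir -p pics
cat > h.py <<'E'
import numpy as np, cv2
from station import r, viewer, job, spotter
def K(p): return np.array([[p['fx'],0,p['cx']],[0,p['fy'],p['cy']],[0,0,1.]])
def RT(p,st=None):
    if 'R' in p: return np.array(p['R']),np.array(p['t'])
    M=np.array(p['mount']); Rt=np.array(st['ee_rot']); A=Rt@M[:3,:3]; c=np.array(st['tcp_pos'])+Rt@M[:3,3]
    return A.T,-A.T@c
def toplane(p,uv,z,st=None):
    R,t=RT(p,st); n=cv2.undistortPoints(np.array(uv,float).reshape(-1,1,2),K(p),np.array(p['dist'],float))[:,0]
    d=np.c_[n,np.ones(len(n))]@R; c=-R.T@t
    return c+d*((z-c[2])/d[:,2])[:,None]
def proj(p,X,st=None):
    R,t=RT(p,st); return cv2.projectPoints(np.array(X,float).reshape(-1,3),cv2.Rodrigues(R)[0],t,K(p),np.array(p['dist'],float))[0][:,0]
def save(n,im): cv2.imwrite('pics/'+n,im[:,:,::-1])
E
python3 - <<'E'
from h import *
s=r.sense();print({k:np.round(v,3).tolist() for k,v in s.items()})
ims=[]
for n in ['top','scene']:
    p=viewer.capture(n); ims.append(p['image'])
    print(n,[p[k] for k in('fx','fy','cx','cy','dist')],(-RT(p)[0].T@RT(p)[1]).round(3))
    for k,z in [('tray',.026),('rake',.06),('rake_grip',.108),('stand_seat',.066),('relay_1_center',.014)]:
        for d in spotter.find_in(k,p)[:9]: print(k,round(d['score'],2),np.round(d['uv']),toplane(p,d['uv'],z).round(3)[0])
    save(n+'0.png',p['image'])
E
```

```text
pics
{'time_s': 0.0, 'joints': [87.867, 22.089, 0.377, -0.03, -68.411, -14.815], 'joint_velocities': [0.061, 0.027, 0.01, -0.029, 0.076, 0.034], 'effort': [0.001, -39.067, 18.74, 4.22, 0.011, -0.0], 'tcp_pos': [0.182, 0.597, 0.24], 'ee_rot': [[-0.001, -0.292, -0.957], [-0.002, -0.957, 0.292], [-1.0, 0.002, -0.0]], 'wrist_force': [-0.363, -0.699, -0.837], 'moment': [0.029, 0.008, -0.005], 'gripper_width': 1.002}
top [380.0287388163972, 380.0287388163972, 321.88427276136287, 198.78666226473715, array([-0.05620767,  0.        ,  0.        ,  0.        ,  0.        ])] [ 0.465 -0.042  1.167]
tray 0.76 [295. 200.] [0.548 0.031 0.026]
rake 0.86 [381. 263.] [ 0.356 -0.218  0.06 ]
rake 0.62 [467. 229.] [ 0.446 -0.475  0.06 ]
rake 0.6 [417. 210.] [ 0.507 -0.327  0.06 ]
rake_grip 0.7 [418. 212.] [ 0.498 -0.318  0.108]
rake_grip 0.64 [378. 262.] [ 0.362 -0.201  0.108]
rake_grip 0.61 [465. 232.] [ 0.438 -0.45   0.108]
stand_seat 0.65 [408. 214.] [ 0.493 -0.298  0.066]
relay_1_center 0.53 [354. 209.] [ 0.516 -0.146  0.014]
relay_1_center 0.25 [340. 192.] [ 0.569 -0.107  0.014]
scene [449.42498513572895, 449.42498513572895, 319.57007411154086, 204.03991977252764, array([-0.08441785,  0.        ,  0.        ,  0.        ,  0.        ])] [1.018 0.49  0.901]
tray 0.82 [352. 255.] [0.553 0.073 0.026]
tray 0.59 [314. 209.] [ 0.524 -0.098  0.026]
rake 0.7 [263. 145.] [ 0.491 -0.356  0.06 ]
rake 0.53 [256. 120.] [ 0.437 -0.466  0.06 ]
rake_grip 0.95 [263. 147.] [ 0.526 -0.3    0.108]
rake_grip 0.95 [331. 151.] [ 0.402 -0.166  0.108]
rake_grip 0.84 [258. 117.] [ 0.459 -0.416  0.108]
rake_grip 0.42 [264. 166.] [ 0.567 -0.238  0.108]
stand_seat 0.85 [266. 164.] [ 0.536 -0.28   0.066]
relay_1_center 0.56 [297. 220.] [ 0.575 -0.106  0.014]
```

Run:
```python
import cv2
im=cv2.imread('pics/top0.png')[130:310,200:500]; cv2.imwrite('pics/v1.png',cv2.resize(im,(800,480),interpolation=cv2.INTER_CUBIC))
im=cv2.imread('pics/scene0.png')[90:340,180:480]; cv2.imwrite('pics/v2.png',cv2.resize(im,(720,600),interpolation=cv2.INTER_CUBIC))
```

```text
(no output)
```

View pics/v1.png

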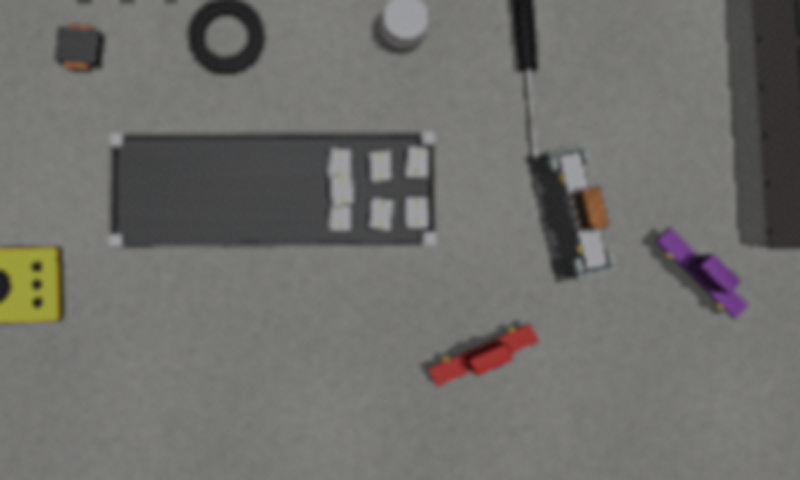

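View pics/v2.png

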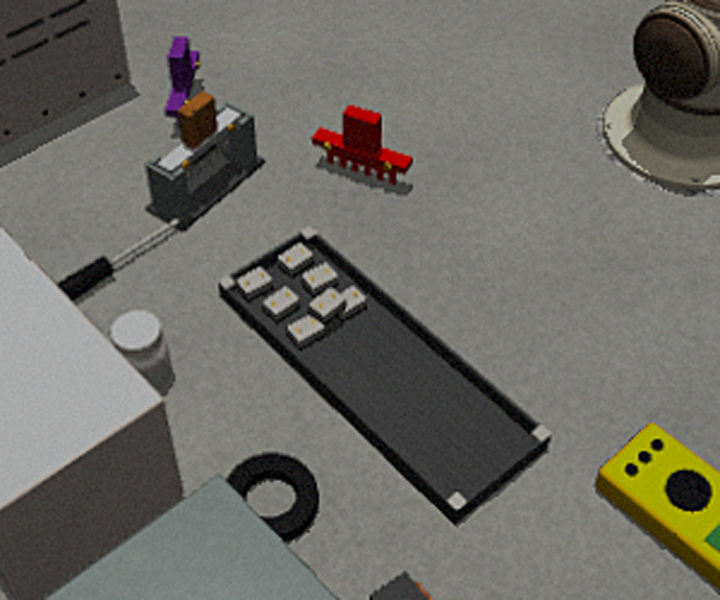

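The scene holds three rake-shaped things. In crop v1 they are the red one at (485,355), the purple one at (705,270) and the brown-grip one at (590,210), which sits in the stand. The brown one is meant: it is neither red nor purple, and v2 also shows it seated at (195,130). The tray spans columns 110–432 of v1, with the blocks at its right (-y) end and the stacked block in the third row.

```bash
cat >> h.py <<'E'
def move(target,ang=None):
    """shift/turn numbers from current measured pose to world target, ang = world direction of tool y (deg)"""
    s=r.sense(); R=np.array(s['ee_rot']); d=R.T@(np.array(target)-np.array(s['tcp_pos']))/.75
    print('t',d.round(4))
    if ang is not None:
        y=np.array([np.cos(np.radians(ang)),np.sin(np.radians(ang)),0]); x=np.array([0,0,-1.]); T=np.c_[x,y,np.cross(x,y)]
        print('a',(cv2.Rodrigues(R.T@T)[0][:,0]/np.pi).round(4))
E
python3 - <<'E'
from h import *
p=viewer.capture('top'); c=lambda a:[[200+u/2.6667,130+v/2.6667] for u,v in a]
print('tray',toplane(p,c([(110,135),(432,133),(432,245),(112,245)]),.026).round(3))
g=toplane(p,c([(594,208)]),.134)[0];print('grip',g.round(3))
print('bar',toplane(p,c([(570,152),(596,267)]),.078).round(3))
print('blocks',toplane(p,c([(341,160),(341,190),(340,217),(381,166),(382,213),(417,162),(417,213)]),.022).round(3))
move([g[0]-.05,g[1],.30],-77)
E
```

```text
tray [[ 0.611  0.192  0.026]
 [ 0.603 -0.174  0.026]
 [ 0.476 -0.169  0.026]
 [ 0.486  0.191  0.026]]
grip [ 0.508 -0.325  0.134]
bar [[ 0.572 -0.317  0.078]
 [ 0.447 -0.34   0.078]]
blocks [[ 0.575 -0.07   0.022]
 [ 0.541 -0.069  0.022]
 [ 0.511 -0.067  0.022]
 [ 0.567 -0.115  0.022]
 [ 0.514 -0.114  0.022]
 [ 0.571 -0.156  0.022]
 [ 0.513 -0.154  0.022]]
t [-0.078   1.0699 -0.7108]
a [-0.1664  0.      0.    ]
```

Emit:
play_rows:
  commands:
    - {"fingers": -1, "tx": -0.026, "ty": 0.149, "tz": -0.1935, "ax": 0, "ay": 0, "az": 0}
    - {"fingers": -1, "tx": -0.026, "ty": 0.149, "tz": -0.1935, "ax": 0, "ay": 0, "az": 0}
    - {"fingers": -1, "tx": -0.026, "ty": 0.149, "tz": -0.1935, "ax": 0, "ay": 0, "az": 0}
    - {"fingers": -1, "tx": -0.026, "ty": 0.149, "tz": -0.1935, "ax": 0, "ay": 0, "az": 0}
    - {"fingers": -1, "tx": -0.026, "ty": 0.149, "tz": -0.1935, "ax": 0, "ay": 0, "az": 0}

```text
time_s: 1.07
tcp_pos: [0.29, 0.4452, 0.2621]
ee_rot: [[0.0, -0.294, -0.956], [0.0, -0.956, 0.294], [-1.0, -0.0, -0.0]]
wrist_force: [-0.4, 0.4, -0.1]
gripper_width: 1.002
```

Emit:
play_rows:
  commands:
    - {"fingers": -1, "tx": -0.026, "ty": 0.149, "tz": -0.1935, "ax": 0, "ay": 0, "az": 0}
    - {"fingers": -1, "tx": -0.026, "ty": 0.149, "tz": -0.1935, "ax": 0, "ay": 0, "az": 0}
    - {"fingers": -1, "tx": -0.026, "ty": 0.149, "tz": -0.1935, "ax": 0, "ay": 0, "az": 0}
    - {"fingers": -1, "tx": -0.026, "ty": 0.149, "tz": -0.1935, "ax": 0, "ay": 0, "az": 0}
    - {"fingers": -1, "tx": -0.026, "ty": 0.149, "tz": -0.1935, "ax": 0, "ay": 0, "az": 0}

```text
time_s: 1.48
tcp_pos: [0.3962, 0.2962, 0.2816]
ee_rot: [[0.001, -0.294, -0.956], [0.0, -0.956, 0.294], [-1.0, -0.001, -0.001]]
wrist_force: [0.1, 1.1, 0.0]
gripper_width: 1.003
```

Emit:
play_rows:
  commands:
    - {"fingers": -1, "tx": -0.026, "ty": 0.149, "tz": -0.1935, "ax": 0, "ay": 0, "az": 0}
    - {"fingers": -1, "tx": -0.026, "ty": 0.149, "tz": -0.1935, "ax": 0, "ay": 0, "az": 0}
    - {"fingers": -1, "tx": -0.026, "ty": 0.149, "tz": -0.1935, "ax": 0, "ay": 0, "az": 0}
    - {"fingers": -1, "tx": -0.026, "ty": 0.149, "tz": -0.1935, "ax": 0, "ay": 0, "az": 0}
    - {"fingers": -1, "tx": -0.026, "ty": 0.149, "tz": -0.1935, "ax": 0, "ay": 0, "az": 0}

```text
time_s: 1.9
tcp_pos: [0.5028, 0.147, 0.3009]
ee_rot: [[0.001, -0.295, -0.956], [-0.0, -0.956, 0.295], [-1.0, -0.0, -0.001]]
wrist_force: [0.3, 0.7, -0.4]
gripper_width: 1.0
```

Emit:
play_rows:
  commands:
    - {"fingers": -1, "tx": 0, "ty": 0.2549, "tz": -0.0787, "ax": -0.1664, "ay": 0, "az": 0}
    - {"fingers": -1, "tx": 0, "ty": 0.2549, "tz": -0.0787, "ax": -0.1664, "ay": 0, "az": 0}
    - {"fingers": -1, "tx": 0, "ty": 0.2549, "tz": -0.0787, "ax": -0.1664, "ay": 0, "az": 0}
    - {"fingers": -1, "tx": 0, "ty": 0.2549, "tz": -0.0787, "ax": -0.1664, "ay": 0, "az": 0}
    - {"fingers": -1, "tx": 0, "ty": 0.2549, "tz": -0.0787, "ax": -0.1664, "ay": 0, "az": 0}

```text
time_s: 2.32
tcp_pos: [0.5014, -0.044, 0.3004]
ee_rot: [[0.001, 0.231, -0.973], [0.0, -0.973, -0.231], [-1.0, -0.0, -0.001]]
wrist_force: [0.9, -0.4, 0.1]
gripper_width: 1.003
```

Emit:
play_rows:
  commands:
    - {"fingers": -1, "tx": 0, "ty": 0.26, "tz": 0.06, "ax": 0, "ay": 0, "az": 0}
    - {"fingers": -1, "tx": 0, "ty": 0.26, "tz": 0.06, "ax": 0, "ay": 0, "az": 0}
    - {"fingers": -1, "tx": 0, "ty": 0.26, "tz": 0.06, "ax": 0, "ay": 0, "az": 0}
    - {"fingers": -1, "tx": 0, "ty": 0.26, "tz": 0.06, "ax": 0, "ay": 0, "az": 0}
    - {"fingers": -1, "tx": 0, "ty": 0.26, "tz": 0.06, "ax": 0, "ay": 0, "az": 0}

```text
time_s: 2.73
tcp_pos: [0.5012, -0.2454, 0.3003]
ee_rot: [[0.0, 0.224, -0.975], [-0.0, -0.975, -0.224], [-1.0, 0.0, -0.0]]
wrist_force: [1.3, 0.8, -0.1]
gripper_width: 1.002
```

Run:
```python
from h import *
s=r.sense();p=viewer.capture('wrist');print(s['tcp_pos'],p['fx'],np.round(p['mount'],3));im=p['image'].copy();save('w1.png',im)
for k,z in [('rake',.07),('rake_grip',.134),('stand_seat',.066),('tray',.026),('relay_1_center',.022)]:
    for d in spotter.find_in(k,p)[:9]: print(k,round(d['score'],2),np.round(d['uv']),toplane(p,d['uv'],z,s).round(3)[0])
```

```text
[ 0.5011705  -0.24542089  0.30025133] 299.78931831881187 [[-0.    -0.303  0.953 -0.143]
 [ 1.     0.001  0.001 -0.   ]
 [-0.001  0.953  0.303 -0.085]
 [ 0.     0.     0.     1.   ]]
rake 0.93 [281. 249.] [ 0.374 -0.223  0.07 ]
rake 0.9 [380. 171.] [ 0.512 -0.326  0.07 ]
rake 0.72 [450. 231.] [ 0.453 -0.444  0.07 ]
rake_grip 0.85 [281. 252.] [ 0.407 -0.225  0.134]
rake_grip 0.83 [451. 227.] [ 0.48  -0.406  0.134]
rake_grip 0.77 [383. 176.] [ 0.52  -0.314  0.134]
stand_seat 0.63 [367. 158.] [ 0.524 -0.306  0.066]
stand_seat 0.22 [383. 176.] [ 0.505 -0.333  0.066]
tray 0.87 [117.  74.] [0.552 0.035 0.026]
tray 0.68 [201.  73.] [ 0.578 -0.073  0.026]
relay_1_center 0.91 [258. 136.] [ 0.514 -0.158  0.022]
```

View pics/w1.png

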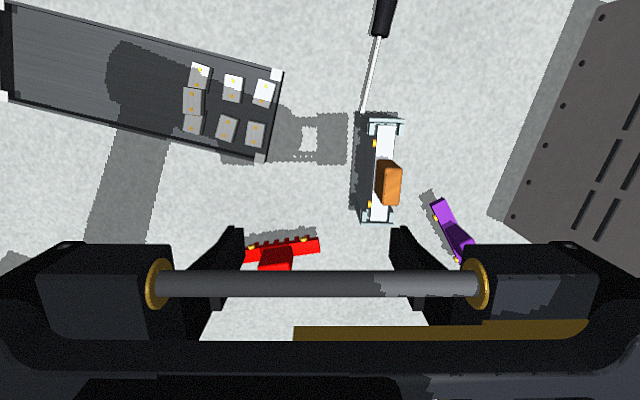

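The wrist view shows the brown-grip rake in its stand at (388,185), red at (280,255) and purple at (453,230). I'll fit the grip box to the brown pixels, and the tray outline to its corner pads.

```bash
cat >> h.py <<'E'
from scipy.optimize import minimize
def hullmask(p,P,s):
    m=np.zeros((1600,2560),np.uint8); cv2.fillConvexPoly(m,cv2.convexHull((proj(p,P,s)*4+2).astype(np.int32)),255)
    return cv2.resize(m,(640,400),interpolation=cv2.INTER_AREA)/255.
def box(x,y,a,cz,dims):
    c,s_=np.cos(a),np.sin(a)
    return np.array([[x+c*i*dims[0]/2-s_*j*dims[1]/2,y+s_*i*dims[0]/2+c*j*dims[1]/2,cz+k*dims[2]/2] for i in(-1,1) for j in(-1,1) for k in(-1,1)])
def fitbox(views,x0,cz,dims):
    def f(q):
        e=0
        for p,s,m in views:
            h=hullmask(p,box(q[0]/100,q[1]/100,q[2]/10,cz,dims),s); e+=np.abs(h-m).sum()/m.sum()
        return e
    q=minimize(f,[x0[0]*100,x0[1]*100,x0[2]*10],method='Nelder-Mead',options=dict(initial_simplex=np.array([x0[0]*100,x0[1]*100,x0[2]*10])+np.array([[0,0,0],[1,0,0],[0,1,0],[0,0,1]]))).x
    return q/[100,100,10],f(q)
E
python3 - <<'E'
from h import *
s=r.sense();w=viewer.capture('wrist');t=viewer.capture('top')
V=[]
for p,st,(u,v) in [(w,s,(388,185)),(t,None,(423,208))]:
    im=p['image'].astype(int); h=cv2.cvtColor(p['image'],cv2.COLOR_RGB2HSV)
    m=((h[...,0]>5)&(h[...,0]<18)&(h[...,1]>110)&(h[...,2]>40)).astype(np.uint8)
    n,l,stt,c=cv2.connectedComponentsWithStats(m); 
    i=1+np.argmin(np.hypot(*(c[1:]-[u,v]).T)+1000*(stt[1:,4]<30)); m=(l==i); V.append((p,st,m*1.)); print(stt[i],c[i])
for vv in (V,V[:1],V[1:]):print(fitbox(vv,(.505,-.325,.18),.108,(.044,.020,.052)))
im=w['image']; d=cv2.resize(im[90:240,170:430],(780,450),interpolation=cv2.INTER_CUBIC)
q=fitbox(V[:1],(.505,-.325,.18),.108,(.044,.020,.052))[0]
for P,c in [(box(*q,.108,(.044,.02,.052)),(0,255,0)),(box(*q,.072,(.124,.022,.012)),(255,0,0))]:
    for a in (proj(w,P,s)-[170,90])*3: cv2.circle(d,tuple(int(x) for x in a),2,c,-1)
save('w2.png',d)
E
```

```text
[ 377  161   28   46 1016] [390.81594488 183.11614173]
[ 25 309  25  17 128] [ 39.125     317.6484375]
(array([ 0.50872589, -0.32647344,  0.21149756]), np.float64(2.7808862127528178))
(array([ 0.5092814 , -0.32731297,  0.31760701]), np.float64(0.22061911378724716))
(array([ 0.50891204, -0.32198302,  0.2296142 ]), np.float64(2.519577205882353))
```

View pics/w2.png

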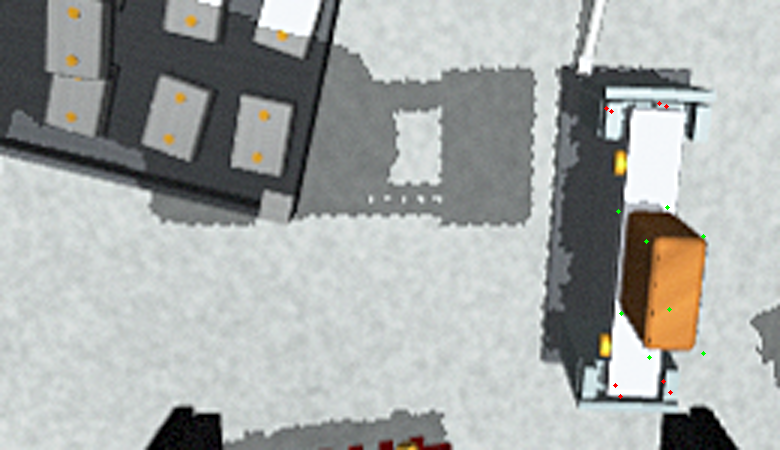

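The fit's yaw is off: the dots lean against the grip. The corners are sharp in this crop, so I'll use them directly. Grip top face: (655,237), (704,237), (693,350), (643,348). Bar top: (632,108), (684,110), (660,398), (608,395).

Run:
```python
from h import *
s=r.sense();w=viewer.capture('wrist')
c=lambda a:[[170+u/3,90+v/3] for u,v in a]
for n,P,z in [('grip',[(655,237),(704,237),(693,350),(643,348)],.134),('bar',[(632,108),(684,110),(660,398),(608,395)],.078),('stand',[(605,88),(712,92),(672,408),(582,408)],.076)]:
    X=toplane(w,c(P),z,s); d=(X[0]+X[1]-X[2]-X[3])/2
    print(n,X.round(4).tolist(),X.mean(0).round(4),'yaw',np.degrees(np.arctan2(d[1],d[0])).round(1),'len',np.hypot(*d[:2]).round(3))
print('blk',toplane(w,c([(77,100),(178,118),(262,135),(193,10)]),.022,s).round(3), toplane(w,c([(77,37)]),.038,s).round(3))
# tray corner pads (full image px)
print('tray corners', toplane(w,[(283,72),(266,162),(4,2),(3,100)],.026,s).round(3))
```

```text
grip [[0.5296, -0.3129, 0.134], [0.5335, -0.3297, 0.134], [0.492, -0.3392, 0.134], [0.4886, -0.321, 0.134]] [ 0.5109 -0.3257  0.134 ] yaw 12.0 len 0.042
bar [[0.5682, -0.3046, 0.078], [0.5722, -0.3251, 0.078], [0.4505, -0.3532, 0.078], [0.4466, -0.3304, 0.078]] [ 0.5094 -0.3284  0.078 ] yaw 12.5 len 0.125
stand [[0.5731, -0.2923, 0.076], [0.5815, -0.3345, 0.076], [0.4463, -0.3606, 0.076], [0.4372, -0.3215, 0.076]] [ 0.5095 -0.3272  0.076 ] yaw 11.5 len 0.138
blk [[ 0.511 -0.068  0.022]
 [ 0.514 -0.114  0.022]
 [ 0.515 -0.154  0.022]
 [ 0.562 -0.114  0.022]] [[ 0.541 -0.071  0.038]]
tray corners [[ 0.603 -0.173  0.026]
 [ 0.481 -0.173  0.026]
 [ 0.607  0.182  0.026]
 [ 0.484  0.191  0.026]]
```

Emit:
play_rows:
  commands:
    - {"fingers": -1, "tx": 0.1333, "ty": 0.1087, "tz": 0.0129, "ax": 0.005, "ay": 0, "az": 0}
    - {"fingers": -1, "tx": 0.1333, "ty": 0.1087, "tz": 0.0129, "ax": 0.005, "ay": 0, "az": 0}
    - {"fingers": -1, "tx": 0.1333, "ty": 0.1087, "tz": 0.0129, "ax": 0.005, "ay": 0, "az": 0}
    - {"fingers": -1, "tx": 0.1333, "ty": 0.1087, "tz": 0.0129, "ax": 0.005, "ay": 0, "az": 0}
    - {"fingers": -1, "tx": 0.1333, "ty": 0.1087, "tz": 0.0129, "ax": 0.005, "ay": 0, "az": 0}

```text
time_s: 3.6
tcp_pos: [0.5096, -0.3242, 0.1972]
ee_rot: [[-0.006, 0.209, -0.978], [0.002, -0.978, -0.209], [-1.0, -0.003, 0.005]]
wrist_force: [0.4, 0.4, 1.5]
gripper_width: 1.002
```

Run:
```python
from h import *
s=r.sense();w=viewer.capture('wrist');d=cv2.resize(w['image'],(800,500));save('w3.png',d)
print(s['tcp_pos'],s['ee_rot'].round(3)[1]); move([.510,-.327,.108],-77.8)
```

```text
[ 0.50958934 -0.32419397  0.1971607 ] [ 0.002 -0.978 -0.209]
t [0.1222 0.0037 0.0016]
a [-0.0004  0.0005  0.0001]
```

View pics/w3.png

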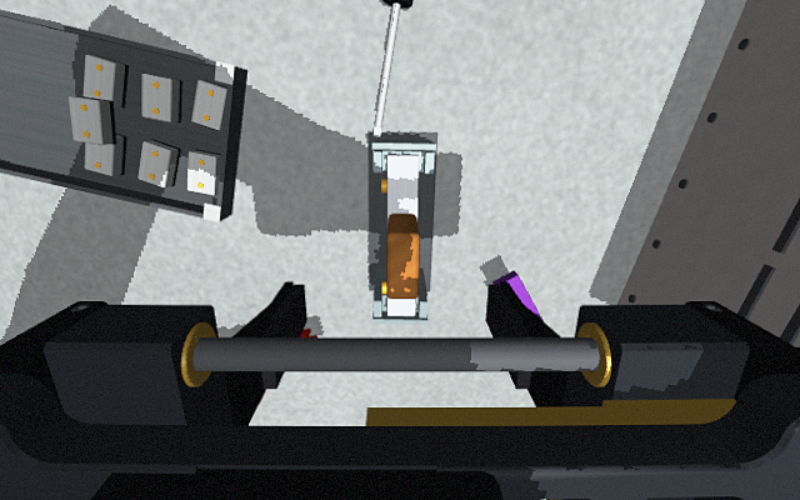

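The grip stands centred between the open fingers, at (403,255) in the picture, with the bar aligned. I'll descend and close.

Emit:
play_rows:
  commands:
    - {"fingers": -1, "tx": 0.05, "ty": 0.003, "tz": 0.0016, "ax": 0, "ay": 0, "az": 0}
    - {"fingers": -1, "tx": 0.09, "ty": 0.003, "tz": 0.0016, "ax": 0, "ay": 0, "az": 0}
    - {"fingers": -1, "tx": 0.122, "ty": 0.003, "tz": 0.0016, "ax": 0, "ay": 0, "az": 0}
    - {"fingers": -1, "tx": 0.122, "ty": 0.003, "tz": 0.0016, "ax": 0, "ay": 0, "az": 0}
    - {"fingers": -1, "tx": 0.122, "ty": 0.003, "tz": 0.0016, "ax": 0, "ay": 0, "az": 0}

```text
time_s: 4.07
tcp_pos: [0.5109, -0.3261, 0.1101]
ee_rot: [[0.001, 0.212, -0.977], [-0.001, -0.977, -0.212], [-1.0, 0.001, -0.001]]
wrist_force: [0.8, -0.3, 1.6]
gripper_width: 0.999
```

Emit:
play_rows:
  commands:
    - {"fingers": 1, "tx": 0, "ty": 0, "tz": 0, "ax": 0, "ay": 0, "az": 0}
    - {"fingers": 1, "tx": 0, "ty": 0, "tz": 0, "ax": 0, "ay": 0, "az": 0}
    - {"fingers": 1, "tx": 0, "ty": 0, "tz": 0, "ax": 0, "ay": 0, "az": 0}
    - {"fingers": 1, "tx": 0, "ty": 0, "tz": 0, "ax": 0, "ay": 0, "az": 0}
    - {"fingers": 1, "tx": 0, "ty": 0, "tz": 0, "ax": 0, "ay": 0, "az": 0}

```text
time_s: 4.48
tcp_pos: [0.5103, -0.3269, 0.1096]
ee_rot: [[0.002, 0.21, -0.978], [-0.001, -0.978, -0.21], [-1.0, 0.001, -0.001]]
wrist_force: [-0.6, 0.2, 0.6]
gripper_width: 0.706
```

Emit:
play_rows:
  commands:
    - {"fingers": 1, "tx": 0, "ty": 0, "tz": 0, "ax": 0, "ay": 0, "az": 0}
    - {"fingers": 1, "tx": 0, "ty": 0, "tz": 0, "ax": 0, "ay": 0, "az": 0}
    - {"fingers": 1, "tx": 0, "ty": 0, "tz": 0, "ax": 0, "ay": 0, "az": 0}
    - {"fingers": 1, "tx": 0, "ty": 0, "tz": 0, "ax": 0, "ay": 0, "az": 0}
    - {"fingers": 1, "tx": 0, "ty": 0, "tz": 0, "ax": 0, "ay": 0, "az": 0}

```text
time_s: 4.9
tcp_pos: [0.5099, -0.3268, 0.1085]
ee_rot: [[-0.0, 0.21, -0.978], [0.0, -0.978, -0.21], [-1.0, -0.0, 0.0]]
wrist_force: [-0.6, -0.3, 0.5]
gripper_width: 0.325
```

Emit:
play_rows:
  commands:
    - {"fingers": 1, "tx": 0, "ty": 0, "tz": 0, "ax": 0, "ay": 0, "az": 0}
    - {"fingers": 1, "tx": 0, "ty": 0, "tz": 0, "ax": 0, "ay": 0, "az": 0}
    - {"fingers": 1, "tx": 0, "ty": 0, "tz": 0, "ax": 0, "ay": 0, "az": 0}
    - {"fingers": 1, "tx": 0, "ty": 0, "tz": 0, "ax": 0, "ay": 0, "az": 0}
    - {"fingers": 1, "tx": 0, "ty": 0, "tz": 0, "ax": 0, "ay": 0, "az": 0}

```text
time_s: 5.32
tcp_pos: [0.51, -0.3269, 0.1086]
ee_rot: [[0.0, 0.21, -0.978], [-0.0, -0.978, -0.21], [-1.0, 0.0, -0.0]]
wrist_force: [0.3, -1.5, -0.9]
gripper_width: 0.227
```

Emit:
play_rows:
  commands:
    - {"fingers": 1, "tx": -0.0107, "ty": 0, "tz": 0, "ax": 0, "ay": 0, "az": 0}
    - {"fingers": 1, "tx": -0.05, "ty": 0, "tz": 0, "ax": 0, "ay": 0, "az": 0}
    - {"fingers": 1, "tx": -0.1, "ty": 0, "tz": 0, "ax": 0, "ay": 0, "az": 0}
    - {"fingers": 1, "tx": -0.12, "ty": 0, "tz": 0, "ax": 0, "ay": 0, "az": 0}
    - {"fingers": 1, "tx": -0.12, "ty": 0, "tz": 0, "ax": 0, "ay": 0, "az": 0}

```text
time_s: 5.73
tcp_pos: [0.5119, -0.3276, 0.2037]
ee_rot: [[0.008, 0.21, -0.978], [-0.004, -0.978, -0.21], [-1.0, 0.005, -0.007]]
wrist_force: [-0.3, -0.6, -2.4]
gripper_width: 0.228
```

Run:
```python
from h import *
s=r.sense();print(s['tcp_pos'],s['wrist_force'],s['moment'],s['gripper_width'])
move([.544,-.091,.175],-90)
```

```text
[ 0.51194981 -0.32759532  0.20371872] [-0.25964517 -0.57943508 -2.4064517 ] [-0.06597017 -0.01744512 -0.00177235] 0.22790242452190604
t [ 0.0375 -0.2996 -0.1079]
a [ 0.0675 -0.0025 -0.0014]
```

Emit:
play_rows:
  commands:
    - {"fingers": 1, "tx": 0, "ty": -0.26, "tz": -0.094, "ax": 0.0675, "ay": 0, "az": 0}
    - {"fingers": 1, "tx": 0, "ty": -0.26, "tz": -0.094, "ax": 0.0675, "ay": 0, "az": 0}
    - {"fingers": 1, "tx": 0, "ty": -0.26, "tz": -0.094, "ax": 0.0675, "ay": 0, "az": 0}
    - {"fingers": 1, "tx": 0, "ty": -0.26, "tz": -0.094, "ax": 0.0675, "ay": 0, "az": 0}
    - {"fingers": 1, "tx": 0, "ty": -0.26, "tz": -0.094, "ax": 0.0675, "ay": 0, "az": 0}

```text
time_s: 6.15
tcp_pos: [0.5361, -0.1212, 0.1969]
ee_rot: [[-0.004, -0.002, -1.0], [0.001, -1.0, 0.002], [-1.0, -0.001, 0.004]]
wrist_force: [0.4, -0.5, -2.3]
gripper_width: 0.226
```

Run:
```python
from h import *
move([.544,-.0915,.165],-90)
s=r.sense();p=viewer.capture('wrist');print(s['tcp_pos'],s['time_s']);save('w4.png',cv2.resize(p['image'],(800,500)))
for d in spotter.find_in('relay_1_center',p)[:9]: print(round(d['score'],2),np.round(d['uv']),toplane(p,d['uv'],.022,s).round(3)[0])
```

```text
t [ 0.0426 -0.0395 -0.0106]
a [-0.0006  0.0012  0.0003]
[ 0.53610802 -0.12115311  0.19692233] 6.15
0.82 [345. 191.] [ 0.519 -0.152  0.022]
0.29 [316. 216.] [ 0.489 -0.12   0.022]
```

View pics/w4.png

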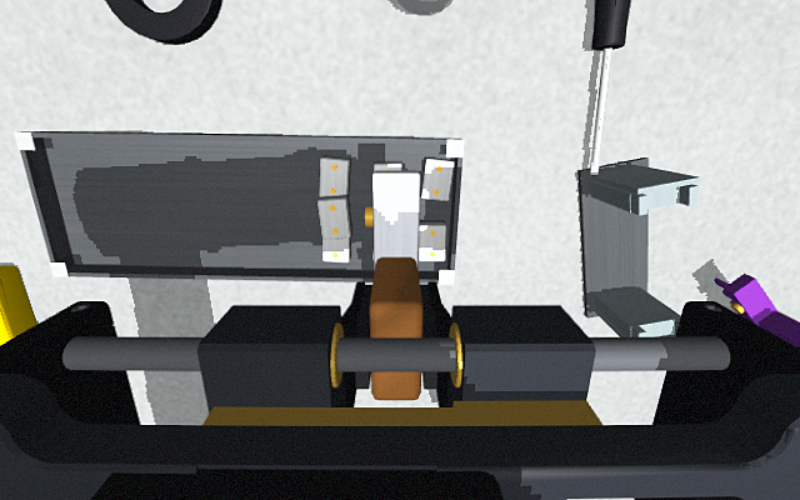

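The view shows the empty stand at (640,250), the held rake over row 2, row 3 at column ~335 with the stacked block at (334,217), and row 1 at ~435. I'll refine the tray and rows from these points.

Run:
```python
from h import *
s=r.sense();p=viewer.capture('wrist')
f=lambda a,z:toplane(p,np.array(a)*.8,z,s).round(3).tolist()
print('tray',f([(18,132),(463,140),(452,283),(52,275)],.026))
print('blk5 corners',f([(322,157),(350,158),(347,198),(320,196)],.022),'7',f([(320,199),(346,197),(351,248),(319,248)],.038))
print('row1',f([(426,158),(454,160),(447,203),(420,197)],.022))
```

```text
tray [[0.611, 0.193, 0.026], [0.606, -0.171, 0.026], [0.479, -0.169, 0.026], [0.484, 0.199, 0.026]]
blk5 corners [[0.591, -0.055, 0.022], [0.591, -0.079, 0.022], [0.557, -0.075, 0.022], [0.558, -0.052, 0.022]] 7 [[0.559, -0.055, 0.038], [0.561, -0.076, 0.038], [0.517, -0.079, 0.038], [0.517, -0.052, 0.038]]
row1 [[0.591, -0.142, 0.022], [0.59, -0.165, 0.022], [0.553, -0.161, 0.022], [0.558, -0.138, 0.022]]
```

Emit:
play_rows:
  commands:
    - {"fingers": 1, "tx": 0.02, "ty": -0.043, "tz": -0.0092, "ax": 0.005, "ay": 0, "az": 0}
    - {"fingers": 1, "tx": 0.0426, "ty": -0.043, "tz": -0.0092, "ax": 0.005, "ay": 0, "az": 0}
    - {"fingers": 1, "tx": 0.0426, "ty": -0.043, "tz": -0.0092, "ax": 0.005, "ay": 0, "az": 0}
    - {"fingers": 1, "tx": 0.0426, "ty": -0.043, "tz": -0.0092, "ax": 0.005, "ay": 0, "az": 0}
    - {"fingers": 1, "tx": 0.0426, "ty": -0.043, "tz": -0.0092, "ax": 0.005, "ay": 0, "az": 0}

```text
time_s: 6.72
tcp_pos: [0.5445, -0.092, 0.1668]
ee_rot: [[-0.001, -0.018, -1.0], [-0.001, -1.0, 0.018], [-1.0, 0.001, 0.001]]
wrist_force: [0.6, 0.3, -2.9]
gripper_width: 0.228
```

Emit:
play_rows:
  commands:
    - {"fingers": 1, "tx": 0, "ty": 0, "tz": 0, "ax": 0, "ay": 0, "az": 0}
    - {"fingers": 1, "tx": 0, "ty": 0, "tz": 0, "ax": 0, "ay": 0, "az": 0}
    - {"fingers": 1, "tx": 0, "ty": 0, "tz": 0, "ax": 0, "ay": 0, "az": 0}

```text
time_s: 6.97
tcp_pos: [0.5448, -0.0915, 0.1673]
ee_rot: [[0.001, -0.018, -1.0], [0.0, -1.0, 0.018], [-1.0, -0.0, -0.001]]
wrist_force: [0.2, -0.2, -2.9]
gripper_width: 0.229
```

Run:
```python
from h import *
s=r.sense();print(s['tcp_pos'],s['wrist_force'],np.degrees(np.arctan2(s['ee_rot'][1,1],s['ee_rot'][0,1])));move([.543,-.089,.105],-91)
```

```text
[ 0.54479581 -0.09152511  0.16731455] [ 0.21266176 -0.16362813 -2.90068363] -91.004257973878
t [ 0.0831 -0.0033  0.0026]
a [-0.     -0.0004  0.    ]
```

Run:
```python
from h import *
s=r.sense();p=viewer.capture('scene');g=s['tcp_pos'];x0=np.array([np.cos(np.radians(-1)),np.sin(np.radians(-1)),0])
P=[g+x0*k-[0,-.002,.042+d] for d in(.031,.036,.041,.046,.051) for k in(-.046,.046)]
uv=proj(p,P);c=uv.mean(0).astype(int);print(c,s['tcp_pos'])
d=cv2.resize(p['image'][c[1]-50:c[1]+40,c[0]-60:c[0]+60],(800,600),interpolation=cv2.INTER_CUBIC)
for a in (uv-[c[0]-60,c[1]-50])*6.6667: cv2.circle(d,tuple(int(v) for v in a),3,(255,0,0),-1)
save('s5.png',d)
```

```text
[308 199] [ 0.54479581 -0.09152511  0.16731455]
```

View pics/s5.png

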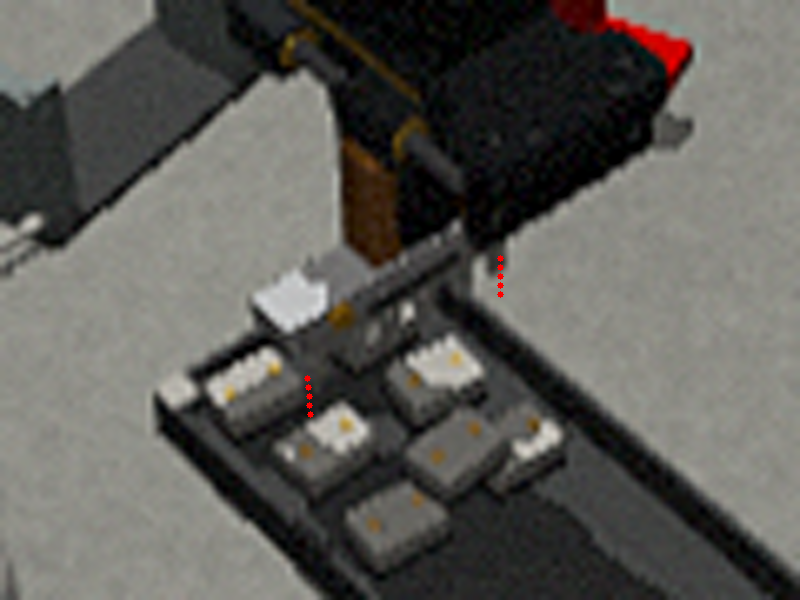

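Emit:
play_rows:
  commands:
    - {"fingers": 1, "tx": 0.02, "ty": -0.0033, "tz": 0.0026, "ax": 0, "ay": 0, "az": 0}
    - {"fingers": 1, "tx": 0.05, "ty": -0.0033, "tz": 0.0026, "ax": 0, "ay": 0, "az": 0}
    - {"fingers": 1, "tx": 0.075, "ty": -0.0033, "tz": 0.0026, "ax": 0, "ay": 0, "az": 0}
    - {"fingers": 1, "tx": 0.085, "ty": -0.0033, "tz": 0.0026, "ax": 0, "ay": 0, "az": 0}
    - {"fingers": 1, "tx": 0.085, "ty": -0.0033, "tz": 0.0026, "ax": 0, "ay": 0, "az": 0}

```text
time_s: 7.43
tcp_pos: [0.5414, -0.0886, 0.1012]
ee_rot: [[-0.004, -0.017, -1.0], [-0.0, -1.0, 0.017], [-1.0, 0.0, 0.004]]
wrist_force: [0.0, 0.3, -3.3]
gripper_width: 0.23
```

Emit:
play_rows:
  commands:
    - {"fingers": 1, "tx": 0, "ty": 0, "tz": 0, "ax": 0, "ay": 0, "az": 0}
    - {"fingers": 1, "tx": 0, "ty": 0, "tz": 0, "ax": 0, "ay": 0, "az": 0}
    - {"fingers": 1, "tx": 0, "ty": 0, "tz": 0, "ax": 0, "ay": 0, "az": 0}

```text
time_s: 7.68
tcp_pos: [0.5438, -0.0884, 0.1043]
ee_rot: [[0.003, -0.016, -1.0], [0.0, -1.0, 0.016], [-1.0, -0.0, -0.003]]
wrist_force: [0.2, 0.2, -2.5]
gripper_width: 0.228
```

Emit:
play_rows:
  commands:
    - {"fingers": 1, "tx": 0.0015, "ty": 0, "tz": 0, "ax": 0, "ay": 0, "az": 0}
    - {"fingers": 1, "tx": 0.003, "ty": 0, "tz": 0, "ax": 0, "ay": 0, "az": 0}
    - {"fingers": 1, "tx": 0.004, "ty": 0, "tz": 0, "ax": 0, "ay": 0, "az": 0}
    - {"fingers": 1, "tx": 0.005, "ty": 0, "tz": 0, "ax": 0, "ay": 0, "az": 0}
    - {"fingers": 1, "tx": 0.005, "ty": 0, "tz": 0, "ax": 0, "ay": 0, "az": 0}

```text
time_s: 8.1
tcp_pos: [0.5426, -0.0884, 0.099]
ee_rot: [[-0.0, -0.017, -1.0], [-0.0, -1.0, 0.017], [-1.0, 0.0, 0.0]]
wrist_force: [-0.1, 0.6, -3.5]
gripper_width: 0.23
```

Emit:
play_rows:
  commands:
    - {"fingers": 1, "tx": 0.0008, "ty": 0, "tz": 0, "ax": 0, "ay": 0, "az": 0}
    - {"fingers": 1, "tx": 0.0014, "ty": 0, "tz": 0, "ax": 0, "ay": 0, "az": 0}
    - {"fingers": 1, "tx": 0.002, "ty": 0, "tz": 0, "ax": 0, "ay": 0, "az": 0}
    - {"fingers": 1, "tx": 0.0027, "ty": 0, "tz": 0, "ax": 0, "ay": 0, "az": 0}
    - {"fingers": 1, "tx": 0.0027, "ty": 0, "tz": 0, "ax": 0, "ay": 0, "az": 0}

```text
time_s: 8.52
tcp_pos: [0.5427, -0.0884, 0.097]
ee_rot: [[-0.0, -0.017, -1.0], [-0.0, -1.0, 0.017], [-1.0, 0.0, 0.0]]
wrist_force: [-0.1, 0.5, -2.2]
gripper_width: 0.223
```

Emit:
play_rows:
  commands:
    - {"fingers": 1, "tx": 0.0008, "ty": 0, "tz": 0, "ax": 0, "ay": 0, "az": 0}
    - {"fingers": 1, "tx": 0.0014, "ty": 0, "tz": 0, "ax": 0, "ay": 0, "az": 0}
    - {"fingers": 1, "tx": 0.002, "ty": 0, "tz": 0, "ax": 0, "ay": 0, "az": 0}
    - {"fingers": 1, "tx": 0.0027, "ty": 0, "tz": 0, "ax": 0, "ay": 0, "az": 0}
    - {"fingers": 1, "tx": 0.0027, "ty": 0, "tz": 0, "ax": 0, "ay": 0, "az": 0}

```text
time_s: 8.93
tcp_pos: [0.5426, -0.0884, 0.0949]
ee_rot: [[-0.0, -0.016, -1.0], [0.0, -1.0, 0.016], [-1.0, -0.0, 0.0]]
wrist_force: [-0.8, 0.3, -3.2]
gripper_width: 0.226
```

Emit:
play_rows:
  commands:
    - {"fingers": 1, "tx": 0.0008, "ty": 0, "tz": 0, "ax": 0, "ay": 0, "az": 0}
    - {"fingers": 1, "tx": 0.0014, "ty": 0, "tz": 0, "ax": 0, "ay": 0, "az": 0}
    - {"fingers": 1, "tx": 0.002, "ty": 0, "tz": 0, "ax": 0, "ay": 0, "az": 0}
    - {"fingers": 1, "tx": 0.0027, "ty": 0, "tz": 0, "ax": 0, "ay": 0, "az": 0}
    - {"fingers": 1, "tx": 0.0027, "ty": 0, "tz": 0, "ax": 0, "ay": 0, "az": 0}

```text
time_s: 9.35
tcp_pos: [0.5426, -0.0884, 0.0929]
ee_rot: [[-0.0, -0.016, -1.0], [-0.0, -1.0, 0.016], [-1.0, 0.0, 0.0]]
wrist_force: [-0.6, 0.1, -3.0]
gripper_width: 0.228
```

Emit:
play_rows:
  commands:
    - {"fingers": 1, "tx": 0.0008, "ty": 0, "tz": 0, "ax": 0, "ay": 0, "az": 0}
    - {"fingers": 1, "tx": 0.0014, "ty": 0, "tz": 0, "ax": 0, "ay": 0, "az": 0}
    - {"fingers": 1, "tx": 0.002, "ty": 0, "tz": 0, "ax": 0, "ay": 0, "az": 0}
    - {"fingers": 1, "tx": 0.0027, "ty": 0, "tz": 0, "ax": 0, "ay": 0, "az": 0}
    - {"fingers": 1, "tx": 0.0027, "ty": 0, "tz": 0, "ax": 0, "ay": 0, "az": 0}

```text
time_s: 9.77
tcp_pos: [0.5427, -0.0884, 0.0909]
ee_rot: [[-0.0, -0.017, -1.0], [-0.0, -1.0, 0.017], [-1.0, 0.0, 0.0]]
wrist_force: [0.5, 0.2, -3.1]
gripper_width: 0.232
```

Emit:
play_rows:
  commands:
    - {"fingers": 1, "tx": 0.0008, "ty": 0, "tz": 0, "ax": 0, "ay": 0, "az": 0}
    - {"fingers": 1, "tx": 0.0014, "ty": 0, "tz": 0, "ax": 0, "ay": 0, "az": 0}
    - {"fingers": 1, "tx": 0.002, "ty": 0, "tz": 0, "ax": 0, "ay": 0, "az": 0}
    - {"fingers": 1, "tx": 0.0027, "ty": 0, "tz": 0, "ax": 0, "ay": 0, "az": 0}
    - {"fingers": 1, "tx": 0.0027, "ty": 0, "tz": 0, "ax": 0, "ay": 0, "az": 0}

```text
time_s: 10.18
tcp_pos: [0.5426, -0.0884, 0.0889]
ee_rot: [[-0.0, -0.017, -1.0], [0.0, -1.0, 0.017], [-1.0, -0.0, 0.0]]
wrist_force: [-0.7, -0.1, -3.3]
gripper_width: 0.23
```

Emit:
play_rows:
  commands:
    - {"fingers": 1, "tx": 0.0008, "ty": 0, "tz": 0, "ax": 0, "ay": 0, "az": 0}
    - {"fingers": 1, "tx": 0.0014, "ty": 0, "tz": 0, "ax": 0, "ay": 0, "az": 0}
    - {"fingers": 1, "tx": 0.002, "ty": 0, "tz": 0, "ax": 0, "ay": 0, "az": 0}
    - {"fingers": 1, "tx": 0.0027, "ty": 0, "tz": 0, "ax": 0, "ay": 0, "az": 0}
    - {"fingers": 1, "tx": 0.0027, "ty": 0, "tz": 0, "ax": 0, "ay": 0, "az": 0}

```text
time_s: 10.6
tcp_pos: [0.5426, -0.0884, 0.0868]
ee_rot: [[-0.0, -0.017, -1.0], [0.0, -1.0, 0.017], [-1.0, -0.0, 0.0]]
wrist_force: [-0.3, -0.9, -2.7]
gripper_width: 0.227
```

Emit:
play_rows:
  commands:
    - {"fingers": 1, "tx": 0.0008, "ty": 0, "tz": 0, "ax": 0, "ay": 0, "az": 0}
    - {"fingers": 1, "tx": 0.0014, "ty": 0, "tz": 0, "ax": 0, "ay": 0, "az": 0}
    - {"fingers": 1, "tx": 0.002, "ty": 0, "tz": 0, "ax": 0, "ay": 0, "az": 0}
    - {"fingers": 1, "tx": 0.0027, "ty": 0, "tz": 0, "ax": 0, "ay": 0, "az": 0}
    - {"fingers": 1, "tx": 0.0027, "ty": 0, "tz": 0, "ax": 0, "ay": 0, "az": 0}

```text
time_s: 11.02
tcp_pos: [0.5427, -0.0884, 0.0853]
ee_rot: [[0.0, -0.016, -1.0], [-0.0, -1.0, 0.016], [-1.0, 0.0, -0.0]]
wrist_force: [-1.5, 0.4, 0.4]
gripper_width: 0.224
```

The teeth are on the floor: 3.3 N at z ≈ 0.0853, with contact at about 0.086. The comb is therefore ~38 mm deep, inside the stated range. Next I'll raise it 20 mm and push the stacked block off the front of row 3.

Emit:
play_rows:
  commands:
    - {"fingers": 1, "tx": 0, "ty": 0, "tz": 0, "ax": 0, "ay": 0, "az": 0}
    - {"fingers": 1, "tx": 0, "ty": 0, "tz": 0, "ax": 0, "ay": 0, "az": 0}
    - {"fingers": 1, "tx": -0.014, "ty": 0, "tz": 0, "ax": 0, "ay": 0, "az": 0}
    - {"fingers": 1, "tx": -0.0267, "ty": 0, "tz": 0, "ax": 0, "ay": 0, "az": 0}
    - {"fingers": 1, "tx": -0.0267, "ty": 0, "tz": 0, "ax": 0, "ay": 0, "az": 0}

```text
time_s: 11.43
tcp_pos: [0.5446, -0.0884, 0.1075]
ee_rot: [[0.005, -0.016, -1.0], [-0.0, -1.0, 0.016], [-1.0, -0.0, -0.005]]
wrist_force: [0.1, 0.0, -3.1]
gripper_width: 0.225
```

Emit:
play_rows:
  commands:
    - {"fingers": 1, "tx": 0, "ty": -0.008, "tz": 0, "ax": 0, "ay": 0, "az": 0}
    - {"fingers": 1, "tx": 0, "ty": -0.016, "tz": 0, "ax": 0, "ay": 0, "az": 0}
    - {"fingers": 1, "tx": 0, "ty": -0.024, "tz": 0, "ax": 0, "ay": 0, "az": 0}
    - {"fingers": 1, "tx": 0, "ty": -0.032, "tz": 0, "ax": 0, "ay": 0, "az": 0}
    - {"fingers": 1, "tx": 0, "ty": -0.04, "tz": 0, "ax": 0, "ay": 0, "az": 0}

```text
time_s: 11.85
tcp_pos: [0.543, -0.0576, 0.1047]
ee_rot: [[-0.001, -0.016, -1.0], [0.0, -1.0, 0.016], [-1.0, -0.0, 0.001]]
wrist_force: [1.2, -0.1, -3.0]
gripper_width: 0.229
```

Emit:
play_rows:
  commands:
    - {"fingers": 1, "tx": 0, "ty": -0.008, "tz": 0, "ax": 0, "ay": 0, "az": 0}
    - {"fingers": 1, "tx": 0, "ty": -0.016, "tz": 0, "ax": 0, "ay": 0, "az": 0}
    - {"fingers": 1, "tx": 0, "ty": -0.024, "tz": 0, "ax": 0, "ay": 0, "az": 0}
    - {"fingers": 1, "tx": 0, "ty": -0.032, "tz": 0, "ax": 0, "ay": 0, "az": 0}
    - {"fingers": 1, "tx": 0, "ty": -0.032, "tz": 0, "ax": 0, "ay": 0, "az": 0}

```text
time_s: 12.27
tcp_pos: [0.5438, -0.0333, 0.105]
ee_rot: [[0.0, -0.015, -1.0], [0.0, -1.0, 0.015], [-1.0, -0.0, -0.0]]
wrist_force: [1.2, -0.9, -2.9]
gripper_width: 0.227
```

Run:
```python
from h import *
s=r.sense();print(s['tcp_pos'],s['wrist_force'])
a=viewer.capture('scene')['image'][155:345,220:430];b=viewer.capture('wrist')['image'][80:250,0:400]
save('s6.png',np.vstack([cv2.resize(a,(420,380)),cv2.resize(b,(420,180))])) if 0 else save('s6.png',np.hstack([cv2.resize(a,(398,360),interpolation=cv2.INTER_CUBIC),cv2.resize(b,(400,360))[:, :400]]))
```

```text
[ 0.54378015 -0.03329132  0.10499438] [ 1.16065585 -0.91412591 -2.9266534 ]
```

View pics/s6.png

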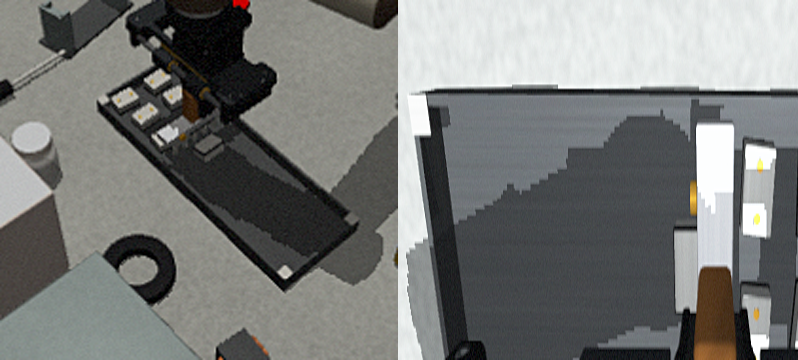

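The stacked block now lies ahead of the comb, at (208,148) left and (685,270) right. I'll check where row 3 is.

Run:
```python
from h import *
s=r.sense();p=viewer.capture('wrist')
f=lambda a:toplane(p,[[u-398,80+v*170/360] for u,v in a],.022,s).round(3).tolist()
print('blk',f([(745,140),(775,142),(770,236),(740,233)]),'lower',f([(745,285),(770,287)]),'7',f([(675,226),(695,228),(675,310)]))
im=p['image'];g=cv2.cvtColor(im,cv2.COLOR_RGB2GRAY)[100:220]
save('w7.png',cv2.resize(im[100:220,240:440],(800,480),interpolation=cv2.INTER_CUBIC))
```

```text
blk [[0.591, -0.057, 0.022], [0.59, -0.08, 0.022], [0.555, -0.078, 0.022], [0.557, -0.054, 0.022]] lower [[0.536, -0.058, 0.022], [0.535, -0.078, 0.022]] 7 [[0.56, -0.003, 0.022], [0.559, -0.018, 0.022], [0.526, -0.001, 0.022]]
```

View pics/w7.png

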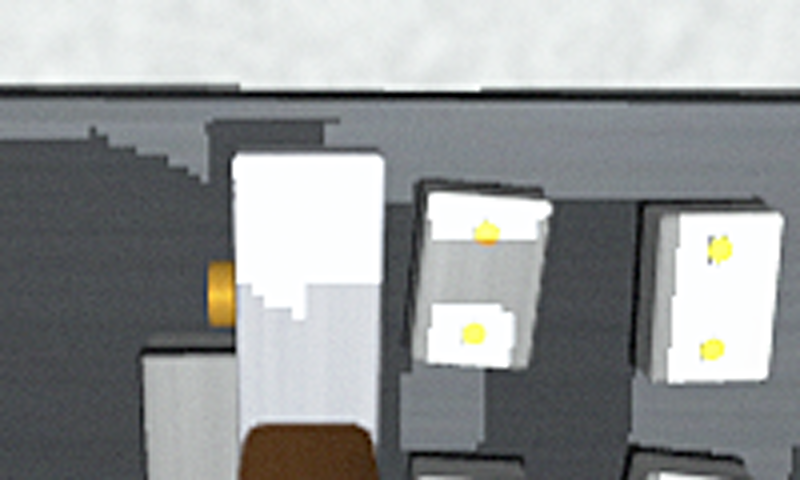

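Emit:
play_rows:
  commands:
    - {"fingers": 1, "tx": -0.02, "ty": 0, "tz": 0, "ax": 0, "ay": 0, "az": 0}
    - {"fingers": 1, "tx": -0.025, "ty": 0.02, "tz": 0, "ax": 0, "ay": 0, "az": 0}
    - {"fingers": 1, "tx": -0.025, "ty": 0.05, "tz": 0, "ax": 0, "ay": 0, "az": 0}
    - {"fingers": 1, "tx": -0.025, "ty": 0.0735, "tz": 0, "ax": 0, "ay": 0, "az": 0}
    - {"fingers": 1, "tx": -0.025, "ty": 0.0735, "tz": 0, "ax": 0, "ay": 0, "az": 0}

```text
time_s: 12.83
tcp_pos: [0.5422, -0.0921, 0.1237]
ee_rot: [[-0.0, -0.02, -1.0], [-0.0, -1.0, 0.02], [-1.0, 0.0, 0.0]]
wrist_force: [0.0, 0.7, -3.6]
gripper_width: 0.227
```

Emit:
play_rows:
  commands:
    - {"fingers": 1, "tx": 0, "ty": 0, "tz": 0, "ax": 0, "ay": 0, "az": 0}
    - {"fingers": 1, "tx": 0.015, "ty": 0, "tz": 0, "ax": 0, "ay": 0, "az": 0}
    - {"fingers": 1, "tx": 0.03, "ty": 0, "tz": 0, "ax": 0, "ay": 0, "az": 0}
    - {"fingers": 1, "tx": 0.04, "ty": 0, "tz": 0, "ax": 0, "ay": 0, "az": 0}
    - {"fingers": 1, "tx": 0.045, "ty": 0, "tz": 0, "ax": 0, "ay": 0, "az": 0}

```text
time_s: 13.25
tcp_pos: [0.542, -0.0891, 0.0887]
ee_rot: [[-0.002, -0.016, -1.0], [-0.0, -1.0, 0.016], [-1.0, 0.0, 0.002]]
wrist_force: [-0.1, -0.8, -2.5]
gripper_width: 0.226
```

Emit:
play_rows:
  commands:
    - {"fingers": 1, "tx": 0.002, "ty": 0, "tz": 0, "ax": 0, "ay": 0, "az": 0}
    - {"fingers": 1, "tx": 0.004, "ty": 0, "tz": 0, "ax": 0, "ay": 0, "az": 0}
    - {"fingers": 1, "tx": 0.006, "ty": 0, "tz": 0, "ax": 0, "ay": 0, "az": 0}
    - {"fingers": 1, "tx": 0.0067, "ty": 0, "tz": 0, "ax": 0, "ay": 0, "az": 0}
    - {"fingers": 1, "tx": 0.0067, "ty": 0, "tz": 0, "ax": 0, "ay": 0, "az": 0}

```text
time_s: 13.67
tcp_pos: [0.5432, -0.0894, 0.0855]
ee_rot: [[0.001, -0.016, -1.0], [0.0, -1.0, 0.016], [-1.0, -0.0, -0.001]]
wrist_force: [0.0, 0.4, -1.4]
gripper_width: 0.226
```

Emit:
play_rows:
  commands:
    - {"fingers": 1, "tx": 0.0008, "ty": 0, "tz": 0, "ax": 0, "ay": 0, "az": 0}
    - {"fingers": 1, "tx": 0.0008, "ty": -0.006, "tz": 0, "ax": 0, "ay": 0, "az": 0}
    - {"fingers": 1, "tx": 0.0008, "ty": -0.014, "tz": 0, "ax": 0, "ay": 0, "az": 0}
    - {"fingers": 1, "tx": 0.0008, "ty": -0.024, "tz": 0, "ax": 0, "ay": 0, "az": 0}
    - {"fingers": 1, "tx": 0.0008, "ty": -0.034, "tz": 0, "ax": 0, "ay": 0, "az": 0}

```text
time_s: 14.08
tcp_pos: [0.5435, -0.0638, 0.0849]
ee_rot: [[0.001, -0.016, -1.0], [-0.001, -1.0, 0.016], [-1.0, 0.001, -0.001]]
wrist_force: [-0.5, -5.0, 2.0]
gripper_width: 0.232
```

Emit:
play_rows:
  commands:
    - {"fingers": 1, "tx": -0.0002, "ty": -0.01, "tz": 0, "ax": 0, "ay": 0, "az": 0}
    - {"fingers": 1, "tx": -0.0002, "ty": -0.02, "tz": 0, "ax": 0, "ay": 0, "az": 0}
    - {"fingers": 1, "tx": -0.0002, "ty": -0.03, "tz": 0, "ax": 0, "ay": 0, "az": 0}
    - {"fingers": 1, "tx": -0.0002, "ty": -0.04, "tz": 0, "ax": 0, "ay": 0, "az": 0}
    - {"fingers": 1, "tx": -0.0002, "ty": -0.05, "tz": 0, "ax": 0, "ay": 0, "az": 0}

```text
time_s: 14.5
tcp_pos: [0.5437, -0.0259, 0.0847]
ee_rot: [[-0.0, -0.016, -1.0], [-0.0, -1.0, 0.016], [-1.0, 0.0, 0.0]]
wrist_force: [-0.3, -5.5, 2.8]
gripper_width: 0.228
```

Emit:
play_rows:
  commands:
    - {"fingers": 1, "tx": 0, "ty": -0.01, "tz": 0, "ax": 0, "ay": 0, "az": 0}
    - {"fingers": 1, "tx": 0, "ty": -0.02, "tz": 0, "ax": 0, "ay": 0, "az": 0}
    - {"fingers": 1, "tx": 0, "ty": -0.03, "tz": 0, "ax": 0, "ay": 0, "az": 0}
    - {"fingers": 1, "tx": 0, "ty": -0.04, "tz": 0, "ax": 0, "ay": 0, "az": 0}
    - {"fingers": 1, "tx": 0, "ty": -0.05, "tz": 0, "ax": 0, "ay": 0, "az": 0}

```text
time_s: 14.92
tcp_pos: [0.5441, 0.0115, 0.0846]
ee_rot: [[-0.001, -0.016, -1.0], [-0.001, -1.0, 0.016], [-1.0, 0.001, 0.001]]
wrist_force: [0.1, -5.1, 3.5]
gripper_width: 0.23
```

Run:
```python
from h import *
s=r.sense();print(s['tcp_pos'],s['wrist_force'])
a=viewer.capture('scene')['image'][170:300,270:430];b=viewer.capture('wrist')['image'][60:230,140:420]
save('s8.png',np.hstack([cv2.resize(a,(400,325),interpolation=cv2.INTER_CUBIC),cv2.resize(b,(400,325))]))
```

```text
[0.54412248 0.01148677 0.08458759] [ 0.10974602 -5.10546955  3.47504226]
```

View pics/s8.png

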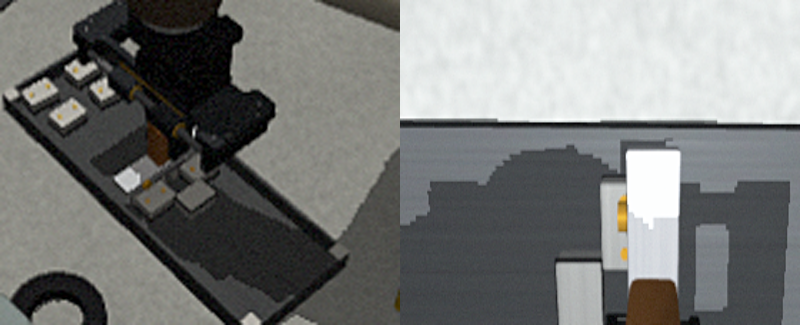

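Two row-3 blocks ride on the comb at (152,200) and (195,170) left, with the third flat ahead of them. I'll continue to the far third, easing pressure slightly.

Emit:
play_rows:
  commands:
    - {"fingers": 1, "tx": -0.0004, "ty": -0.01, "tz": 0, "ax": 0, "ay": 0, "az": 0}
    - {"fingers": 1, "tx": -0.0004, "ty": -0.02, "tz": 0, "ax": 0, "ay": 0, "az": 0}
    - {"fingers": 1, "tx": -0.0004, "ty": -0.03, "tz": 0, "ax": 0, "ay": 0, "az": 0}
    - {"fingers": 1, "tx": -0.0004, "ty": -0.04, "tz": 0, "ax": 0, "ay": 0, "az": 0}
    - {"fingers": 1, "tx": -0.0004, "ty": -0.05, "tz": 0, "ax": 0, "ay": 0, "az": 0}

```text
time_s: 15.43
tcp_pos: [0.5447, 0.0489, 0.0847]
ee_rot: [[-0.001, -0.017, -1.0], [-0.0, -1.0, 0.017], [-1.0, 0.0, 0.001]]
wrist_force: [0.5, -4.9, 2.9]
gripper_width: 0.23
```

Emit:
play_rows:
  commands:
    - {"fingers": 1, "tx": 0, "ty": -0.011, "tz": 0, "ax": 0, "ay": 0, "az": 0}
    - {"fingers": 1, "tx": 0, "ty": -0.022, "tz": 0, "ax": 0, "ay": 0, "az": 0}
    - {"fingers": 1, "tx": 0, "ty": -0.034, "tz": 0, "ax": 0, "ay": 0, "az": 0}
    - {"fingers": 1, "tx": 0, "ty": -0.046, "tz": 0, "ax": 0, "ay": 0, "az": 0}
    - {"fingers": 1, "tx": 0, "ty": -0.058, "tz": 0, "ax": 0, "ay": 0, "az": 0}

```text
time_s: 15.85
tcp_pos: [0.5455, 0.0928, 0.0847]
ee_rot: [[-0.001, -0.017, -1.0], [-0.0, -1.0, 0.017], [-1.0, 0.0, 0.001]]
wrist_force: [-0.2, -5.0, 2.7]
gripper_width: 0.228
```

Emit:
play_rows:
  commands:
    - {"fingers": 1, "tx": 0, "ty": 0, "tz": 0, "ax": 0, "ay": 0, "az": 0}
    - {"fingers": 1, "tx": 0, "ty": 0, "tz": 0, "ax": 0, "ay": 0, "az": 0}

```text
time_s: 16.02
tcp_pos: [0.5457, 0.0938, 0.0847]
ee_rot: [[0.001, -0.016, -1.0], [0.002, -1.0, 0.016], [-1.0, -0.002, -0.001]]
wrist_force: [-1.9, 2.4, 3.1]
gripper_width: 0.225
```

Run:
```python
from h import *
s=r.sense();print(s['tcp_pos'],s['wrist_force'])
a=viewer.capture('scene')['image'][170:330,270:460];p=viewer.capture('wrist');b=p['image'][60:230,100:420]
save('s9.png',np.hstack([cv2.resize(a,(400,337),interpolation=cv2.INTER_CUBIC),cv2.resize(b,(400,337))]))
p=viewer.capture('top')
for d in spotter.find_in('relay_1_center',p)[:9]: print(round(d['score'],2),np.round(d['uv']),toplane(p,d['uv'],.018).round(3)[0])
```

```text
[0.54570314 0.09380214 0.08469292] [-1.93782584  2.42058975  3.09614483]
```

View pics/s9.png

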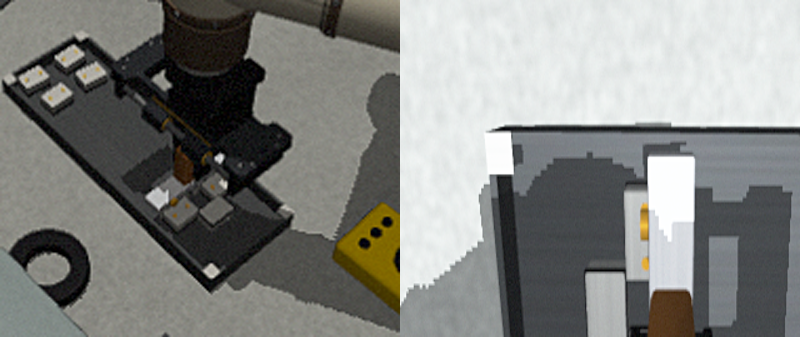

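All three blocks are in the far third: two against the comb and one flat just ahead, clear of the end wall. I'll lift and move back for a close measurement of rows 1 and 2.

Emit:
play_rows:
  commands:
    - {"fingers": 1, "tx": -0.03, "ty": 0, "tz": 0, "ax": 0, "ay": 0, "az": 0}
    - {"fingers": 1, "tx": -0.08, "ty": 0, "tz": 0, "ax": 0, "ay": 0, "az": 0}
    - {"fingers": 1, "tx": -0.107, "ty": 0.05, "tz": 0, "ax": 0, "ay": 0, "az": 0}
    - {"fingers": 1, "tx": -0.107, "ty": 0.1, "tz": 0, "ax": 0, "ay": 0, "az": 0}
    - {"fingers": 1, "tx": -0.107, "ty": 0.15, "tz": 0, "ax": 0, "ay": 0, "az": 0}

```text
time_s: 16.63
tcp_pos: [0.5442, -0.0214, 0.166]
ee_rot: [[0.003, -0.015, -1.0], [0.001, -1.0, 0.015], [-1.0, -0.001, -0.003]]
wrist_force: [0.8, -0.9, -4.7]
gripper_width: 0.228
```

Emit:
play_rows:
  commands:
    - {"fingers": 1, "tx": 0, "ty": 0.04, "tz": 0, "ax": 0, "ay": 0, "az": 0}
    - {"fingers": 1, "tx": 0, "ty": 0.067, "tz": 0, "ax": 0, "ay": 0, "az": 0}
    - {"fingers": 1, "tx": 0, "ty": 0.067, "tz": 0, "ax": 0, "ay": 0, "az": 0}
    - {"fingers": 1, "tx": 0, "ty": 0.067, "tz": 0, "ax": 0, "ay": 0, "az": 0}
    - {"fingers": 1, "tx": 0, "ty": 0.067, "tz": 0, "ax": 0, "ay": 0, "az": 0}

```text
time_s: 17.05
tcp_pos: [0.5426, -0.0708, 0.1642]
ee_rot: [[-0.001, -0.017, -1.0], [0.0, -1.0, 0.017], [-1.0, -0.0, 0.001]]
wrist_force: [0.1, 0.1, -2.8]
gripper_width: 0.229
```

Run:
```python
from h import *
s=r.sense();print(s['tcp_pos'],np.degrees(np.arctan2(s['ee_rot'][1,1],s['ee_rot'][0,1])),s['time_s'])
c=lambda a:[[170+u/3,90+v/3] for u,v in a]
st=dict(tcp_pos=[.50117,-.24542,.30025],ee_rot=np.array([[0,.224,-.975],[0,-.975,-.224],[-1,0,0]]))
p=viewer.capture('wrist')
for n,P in [('r2lo',[(165,75),(212,88),(190,160),(143,147)]),('r1lo',[(240,95),(293,99),(283,175),(232,168)]),('r2up',[(166,25),(220,42)]),('r1up',[(256,38),(308,57)])]:
    print(n,toplane(p,c(P),.022,st).round(3)[:,:2].tolist())
for d in spotter.silhouettes('relay_1_center',p)[:9]:
    m=d['region'].astype(np.uint8)
    b=cv2.boxPoints(cv2.minAreaRect(np.argwhere(m)[:,::-1].astype(np.float32)))
    print(round(d['score'],2),np.round(d['uv']),m.sum(),toplane(p,b,.022,s).round(3)[:,:2].tolist())
save('w10.png',p['image'])
```

```text
[ 0.54262718 -0.07083239  0.16423764] -90.99786453924487 17.05
r2lo [[0.532, -0.11], [0.531, -0.132], [0.496, -0.126], [0.497, -0.104]]
r1lo [[0.53, -0.145], [0.534, -0.169], [0.498, -0.17], [0.496, -0.146]]
r2up [[0.553, -0.107], [0.551, -0.132]]
r1up [[0.557, -0.148], [0.554, -0.172]]
0.82 [398. 206.] 895 [[0.536, -0.136], [0.536, -0.162], [0.499, -0.165], [0.499, -0.138]]
```

Run:
```python
from h import *
s=r.sense();p=viewer.capture('wrist');g=cv2.cvtColor(p['image'],cv2.COLOR_RGB2GRAY).astype(np.float32)
Y=np.arange(-.170,-.096,.002);print('y',' '.join('%4d'%round(-y*1000) for y in Y))
for x in (.50,.507,.515,.522,.53,.552,.56,.567,.575,.583):
    uv=proj(p,[[x,y,.022] for y in Y],s).astype(np.float32); v=cv2.remap(g,uv[:,0],uv[:,1],cv2.INTER_LINEAR)[:,0]
    print(int(x*1000),' '.join('%4d'%k for k in v))
```

```text
y  170  168  166  164  162  160  158  156  154  152  150  148  146  144  142  140  138  136  134  132  130  128  126  124  122  120  118  116  114  112  110  108  106  104  102  100   98   96
500   23   32   26  213  255  255  255  255  255  255  254  254  254  255  255   99  119  118  119  120  118  119  119  115  220  253  253  253  253  253  254  254  255  255  253  225   76  110
507   27   30   23  235  253  252  253  253  247  251  248  253  253  254  255   70   44   72  118  118  116  114  114  135  254  253  253  253  253  250  254  253  253  253  254  201   56   87
515   23   33   21  188  253  253  253  253  253  253  253  253  253  253  253   53   47   66  119  118  117  120  119  144  171  170  167  166  164  170  169  167  173  230  253   70   38   89
522   30   31   25  236  255  253  253  253  248  251  253  253  253  253  255  101   44   71  128  125  123  127  108  168  170  172  176  172  170  173  178  176  183  183  147   63   92  127
530   29   28   30  175  255  255  255  254  254  255  254  254  255  255  255   67   55   70  128  120  125  115   72  107  110  12
[... 331 characters left out ...]
117   71   47  126  125  122  122  126   74  179  172  178  177  178  172  166  181  181  189  185  135   57   76  131
567   32   26  255  254  253  253  253  253  253  253  253  253  253  255   63   50   68  131  125  126  127  124   74  186  177  178  179  177  182  185  181  185  192  187  142   52   77  137
575   32   77  255  253  253  253  253  253  253  253  253  253  255  170   79   29  105  123  123  126  131  120   68  175  174  182  184  182  186  190  187  188  195  195  150   51   73   73
583   25  204  254  253  253  253  248  245  253  253  253  253  255   75   70   62  132  123  127  128  128  128   62  184  182  187  191  189  190  192  197  199  215  250  255   43   75   74
```

The profiles show row 1's front edge at y ≈ -0.142 and row 2's back edge at ≈ -0.124, so I'll drop the comb in at -0.134.

Emit:
play_rows:
  commands:
    - {"fingers": 1, "tx": 0, "ty": 0.04, "tz": 0, "ax": 0, "ay": 0, "az": 0}
    - {"fingers": 1, "tx": 0, "ty": 0.0843, "tz": 0, "ax": 0, "ay": 0, "az": 0}
    - {"fingers": 1, "tx": 0.02, "ty": 0.0843, "tz": 0, "ax": 0, "ay": 0, "az": 0}
    - {"fingers": 1, "tx": 0.04, "ty": 0.0843, "tz": 0, "ax": 0, "ay": 0, "az": 0}
    - {"fingers": 1, "tx": 0.055, "ty": 0.0843, "tz": 0, "ax": 0, "ay": 0, "az": 0}

```text
time_s: 17.62
tcp_pos: [0.5416, -0.1337, 0.1227]
ee_rot: [[-0.001, -0.017, -1.0], [0.0, -1.0, 0.017], [-1.0, -0.0, 0.001]]
wrist_force: [0.1, 0.2, -2.9]
gripper_width: 0.231
```

Emit:
play_rows:
  commands:
    - {"fingers": 1, "tx": 0, "ty": 0, "tz": 0, "ax": 0, "ay": 0, "az": 0}
    - {"fingers": 1, "tx": 0, "ty": 0, "tz": 0, "ax": 0, "ay": 0, "az": 0}
    - {"fingers": 1, "tx": 0, "ty": 0, "tz": 0, "ax": 0, "ay": 0, "az": 0}

```text
time_s: 17.87
tcp_pos: [0.5428, -0.1335, 0.1246]
ee_rot: [[0.002, -0.015, -1.0], [-0.0, -1.0, 0.015], [-1.0, 0.0, -0.002]]
wrist_force: [0.9, -0.5, -2.2]
gripper_width: 0.228
```

Emit:
play_rows:
  commands:
    - {"fingers": 1, "tx": 0.008, "ty": 0, "tz": 0, "ax": 0, "ay": 0, "az": 0}
    - {"fingers": 1, "tx": 0.018, "ty": 0, "tz": 0, "ax": 0, "ay": 0, "az": 0}
    - {"fingers": 1, "tx": 0.024, "ty": 0, "tz": 0, "ax": 0, "ay": 0, "az": 0}
    - {"fingers": 1, "tx": 0.028, "ty": 0, "tz": 0, "ax": 0, "ay": 0, "az": 0}
    - {"fingers": 1, "tx": 0.03, "ty": 0, "tz": 0, "ax": 0, "ay": 0, "az": 0}

```text
time_s: 18.28
tcp_pos: [0.5415, -0.134, 0.1005]
ee_rot: [[-0.001, -0.017, -1.0], [0.0, -1.0, 0.017], [-1.0, 0.0, 0.001]]
wrist_force: [-0.2, 0.2, -2.7]
gripper_width: 0.229
```

Emit:
play_rows:
  commands:
    - {"fingers": 1, "tx": 0.0005, "ty": 0, "tz": 0, "ax": 0, "ay": 0, "az": 0}
    - {"fingers": 1, "tx": 0.001, "ty": 0, "tz": 0, "ax": 0, "ay": 0, "az": 0}
    - {"fingers": 1, "tx": 0.001, "ty": 0, "tz": 0, "ax": 0, "ay": 0, "az": 0}

```text
time_s: 18.53
tcp_pos: [0.5421, -0.1341, 0.1007]
ee_rot: [[0.0, -0.017, -1.0], [-0.0, -1.0, 0.017], [-1.0, 0.0, -0.0]]
wrist_force: [0.2, -0.4, -3.0]
gripper_width: 0.229
```

Emit:
play_rows:
  commands:
    - {"fingers": 1, "tx": 0.004, "ty": 0, "tz": 0, "ax": 0, "ay": 0, "az": 0}
    - {"fingers": 1, "tx": 0.008, "ty": 0, "tz": 0, "ax": 0, "ay": 0, "az": 0}
    - {"fingers": 1, "tx": 0.012, "ty": 0, "tz": 0, "ax": 0, "ay": 0, "az": 0}
    - {"fingers": 1, "tx": 0.015, "ty": 0, "tz": 0, "ax": 0, "ay": 0, "az": 0}
    - {"fingers": 1, "tx": 0.0165, "ty": 0, "tz": 0, "ax": 0, "ay": 0, "az": 0}

```text
time_s: 18.95
tcp_pos: [0.5417, -0.134, 0.0876]
ee_rot: [[-0.001, -0.017, -1.0], [0.0, -1.0, 0.017], [-1.0, -0.0, 0.001]]
wrist_force: [0.2, 0.1, -2.6]
gripper_width: 0.23
```

Emit:
play_rows:
  commands:
    - {"fingers": 1, "tx": 0.001, "ty": 0, "tz": 0, "ax": 0, "ay": 0, "az": 0}
    - {"fingers": 1, "tx": 0.002, "ty": 0, "tz": 0, "ax": 0, "ay": 0, "az": 0}
    - {"fingers": 1, "tx": 0.003, "ty": 0, "tz": 0, "ax": 0, "ay": 0, "az": 0}
    - {"fingers": 1, "tx": 0.0035, "ty": 0, "tz": 0, "ax": 0, "ay": 0, "az": 0}
    - {"fingers": 1, "tx": 0.0035, "ty": 0, "tz": 0, "ax": 0, "ay": 0, "az": 0}

```text
time_s: 19.37
tcp_pos: [0.542, -0.134, 0.0857]
ee_rot: [[0.0, -0.016, -1.0], [-0.0, -1.0, 0.016], [-1.0, 0.0, -0.0]]
wrist_force: [0.6, 0.5, -2.2]
gripper_width: 0.228
```

Emit:
play_rows:
  commands:
    - {"fingers": 1, "tx": 0.0006, "ty": 0, "tz": 0, "ax": 0, "ay": 0, "az": 0}
    - {"fingers": 1, "tx": 0.001, "ty": -0.006, "tz": 0, "ax": 0, "ay": 0, "az": 0}
    - {"fingers": 1, "tx": 0.001, "ty": -0.014, "tz": 0, "ax": 0, "ay": 0, "az": 0}
    - {"fingers": 1, "tx": 0.001, "ty": -0.024, "tz": 0, "ax": 0, "ay": 0, "az": 0}
    - {"fingers": 1, "tx": 0.001, "ty": -0.034, "tz": 0, "ax": 0, "ay": 0, "az": 0}

```text
time_s: 19.78
tcp_pos: [0.5428, -0.1081, 0.0852]
ee_rot: [[0.001, -0.016, -1.0], [-0.0, -1.0, 0.016], [-1.0, 0.0, -0.001]]
wrist_force: [1.1, -2.7, 0.4]
gripper_width: 0.225
```

Contact is good at ~3.3 N vertical, so I'll continue to the middle.

Emit:
play_rows:
  commands:
    - {"fingers": 1, "tx": 0, "ty": -0.01, "tz": 0, "ax": 0, "ay": 0, "az": 0}
    - {"fingers": 1, "tx": 0, "ty": -0.02, "tz": 0, "ax": 0, "ay": 0, "az": 0}
    - {"fingers": 1, "tx": 0, "ty": -0.03, "tz": 0, "ax": 0, "ay": 0, "az": 0}
    - {"fingers": 1, "tx": 0, "ty": -0.04, "tz": 0, "ax": 0, "ay": 0, "az": 0}
    - {"fingers": 1, "tx": 0, "ty": -0.05, "tz": 0, "ax": 0, "ay": 0, "az": 0}

```text
time_s: 20.2
tcp_pos: [0.5431, -0.0702, 0.085]
ee_rot: [[0.0, -0.016, -1.0], [-0.0, -1.0, 0.016], [-1.0, 0.0, -0.0]]
wrist_force: [0.3, -3.8, 0.8]
gripper_width: 0.227
```

Emit:
play_rows:
  commands:
    - {"fingers": 1, "tx": 0, "ty": -0.01, "tz": 0, "ax": 0, "ay": 0, "az": 0}
    - {"fingers": 1, "tx": 0, "ty": -0.02, "tz": 0, "ax": 0, "ay": 0, "az": 0}
    - {"fingers": 1, "tx": 0, "ty": -0.03, "tz": 0, "ax": 0, "ay": 0, "az": 0}
    - {"fingers": 1, "tx": 0, "ty": -0.04, "tz": 0, "ax": 0, "ay": 0, "az": 0}
    - {"fingers": 1, "tx": 0, "ty": -0.05, "tz": 0, "ax": 0, "ay": 0, "az": 0}

```text
time_s: 20.62
tcp_pos: [0.5436, -0.0329, 0.0848]
ee_rot: [[-0.0, -0.016, -1.0], [-0.0, -1.0, 0.016], [-1.0, 0.0, 0.0]]
wrist_force: [-0.3, -3.5, 2.2]
gripper_width: 0.226
```

Emit:
play_rows:
  commands:
    - {"fingers": 1, "tx": 0, "ty": -0.01, "tz": 0, "ax": 0, "ay": 0, "az": 0}
    - {"fingers": 1, "tx": 0, "ty": -0.02, "tz": 0, "ax": 0, "ay": 0, "az": 0}
    - {"fingers": 1, "tx": 0, "ty": -0.028, "tz": 0, "ax": 0, "ay": 0, "az": 0}
    - {"fingers": 1, "tx": 0, "ty": -0.028, "tz": 0, "ax": 0, "ay": 0, "az": 0}
    - {"fingers": 1, "tx": 0, "ty": -0.028, "tz": 0, "ax": 0, "ay": 0, "az": 0}

```text
time_s: 21.03
tcp_pos: [0.5439, -0.0113, 0.0847]
ee_rot: [[0.0, -0.016, -1.0], [0.001, -1.0, 0.016], [-1.0, -0.001, -0.0]]
wrist_force: [-1.1, 1.7, 2.4]
gripper_width: 0.231
```

Run:
```python
from h import *
s=r.sense();print(s['tcp_pos'],s['wrist_force'])
for n in ('top','scene','wrist'):
    p=viewer.capture(n);save('c_%s.png'%n,p['image']); st=s if n=='wrist' else None
    for d in spotter.find_in('relay_1_center',p)[:9]: print(n,round(d['score'],2),np.round(d['uv']),toplane(p,d['uv'],.020,st).round(3)[0])
```

```text
[ 0.54393973 -0.01132486  0.08472248] [-1.05056964  1.71466343  2.39221389]
top 0.46 [355. 209.] [ 0.515 -0.149  0.02 ]
wrist 0.71 [496. 243.] [ 0.518 -0.149  0.02 ]
```

Emit:
play_rows:
  commands:
    - {"fingers": 1, "tx": -0.03, "ty": 0, "tz": 0, "ax": 0, "ay": 0, "az": 0}
    - {"fingers": 1, "tx": -0.08, "ty": 0, "tz": 0, "ax": 0, "ay": 0, "az": 0}
    - {"fingers": 1, "tx": -0.13, "ty": 0.02, "tz": 0, "ax": 0, "ay": 0, "az": 0}
    - {"fingers": 1, "tx": -0.15, "ty": 0.07, "tz": 0, "ax": 0, "ay": 0, "az": 0}
    - {"fingers": 1, "tx": -0.15, "ty": 0.105, "tz": 0, "ax": 0, "ay": 0, "az": 0}

```text
time_s: 21.75
tcp_pos: [0.5449, -0.0928, 0.2016]
ee_rot: [[0.009, -0.015, -1.0], [-0.001, -1.0, 0.015], [-1.0, 0.001, -0.009]]
wrist_force: [1.7, 0.4, -3.2]
gripper_width: 0.23
```

Emit:
play_rows:
  commands:
    - {"fingers": 1, "tx": 0, "ty": 0, "tz": 0, "ax": 0, "ay": 0, "az": 0}
    - {"fingers": 1, "tx": 0, "ty": 0, "tz": 0, "ax": 0, "ay": 0, "az": 0}
    - {"fingers": 1, "tx": 0, "ty": 0, "tz": 0, "ax": 0, "ay": 0, "az": 0}

```text
time_s: 22.0
tcp_pos: [0.5418, -0.0916, 0.196]
ee_rot: [[-0.003, -0.018, -1.0], [0.0, -1.0, 0.018], [-1.0, -0.0, 0.003]]
wrist_force: [0.6, 0.8, -2.9]
gripper_width: 0.225
```

Run:
```python
from h import *
s=r.sense();print(s['tcp_pos'],s['ee_rot'].round(3)[1],s['wrist_force'])
a=viewer.capture('scene');p=viewer.capture('wrist')
A=cv2.resize(a['image'][150:340,220:450],(460,380),interpolation=cv2.INTER_CUBIC);B=p['image'][60:250,0:330]
save('s11.png',np.hstack([A,cv2.resize(B,(340,380))]))
move([.510,-.327,.190],-77.9)
```

```text
[ 0.5417922  -0.09160242  0.19596332] [ 0.    -1.     0.018] [ 0.55261568  0.77852372 -2.9368072 ]
t [0.0084 0.3156 0.0379]
a [-0.0723  0.0007  0.    ]
```

View pics/s11.png

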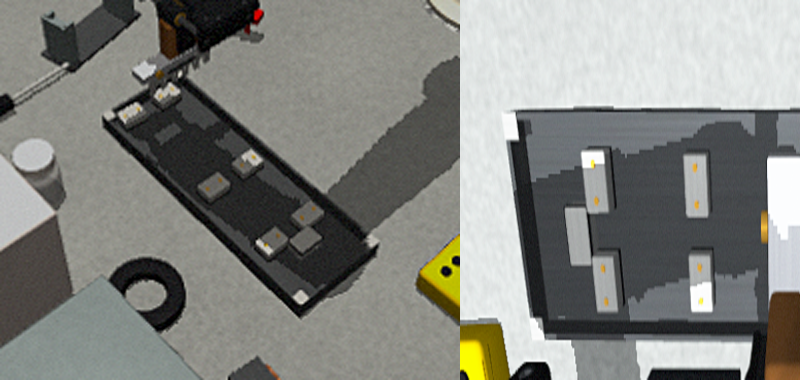

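The picture shows three blocks at the far end, two in the middle and two near the -y end, all flat and none stacked. Now I'll return the rake.

Emit:
play_rows:
  commands:
    - {"fingers": 1, "tx": 0, "ty": 0.05, "tz": 0.006, "ax": -0.0723, "ay": 0, "az": 0}
    - {"fingers": 1, "tx": 0, "ty": 0.1, "tz": 0.012, "ax": -0.0723, "ay": 0, "az": 0}
    - {"fingers": 1, "tx": 0, "ty": 0.15, "tz": 0.018, "ax": -0.0723, "ay": 0, "az": 0}
    - {"fingers": 1, "tx": 0, "ty": 0.2, "tz": 0.024, "ax": -0.0723, "ay": 0, "az": 0}
    - {"fingers": 1, "tx": 0, "ty": 0.25, "tz": 0.03, "ax": -0.0723, "ay": 0, "az": 0}

```text
time_s: 22.52
tcp_pos: [0.517, -0.2789, 0.1967]
ee_rot: [[-0.001, 0.211, -0.977], [0.0, -0.977, -0.211], [-1.0, -0.0, 0.001]]
wrist_force: [1.1, 0.1, -2.8]
gripper_width: 0.225
```

Emit:
play_rows:
  commands:
    - {"fingers": 1, "tx": 0, "ty": 0, "tz": 0, "ax": 0, "ay": 0, "az": 0}
    - {"fingers": 1, "tx": 0, "ty": 0, "tz": 0, "ax": 0, "ay": 0, "az": 0}
    - {"fingers": 1, "tx": 0, "ty": 0, "tz": 0, "ax": 0, "ay": 0, "az": 0}

```text
time_s: 22.77
tcp_pos: [0.517, -0.2778, 0.1965]
ee_rot: [[-0.001, 0.209, -0.978], [0.001, -0.978, -0.209], [-1.0, -0.001, 0.001]]
wrist_force: [0.1, -0.4, -3.3]
gripper_width: 0.228
```

Run:
```python
from h import *
s=r.sense();print(s['tcp_pos'],s['ee_rot'].round(3)[1]); move([.510,-.3269,.170],-77.9)
```

```text
[ 0.51700735 -0.27777264  0.19651118] [ 0.001 -0.978 -0.209]
t [0.0353 0.0621 0.0228]
a [-0.0001  0.0004  0.0003]
```

Emit:
play_rows:
  commands:
    - {"fingers": 1, "tx": 0, "ty": 0.03, "tz": 0.011, "ax": 0, "ay": 0, "az": 0}
    - {"fingers": 1, "tx": 0, "ty": 0.0621, "tz": 0.0228, "ax": 0, "ay": 0, "az": 0}
    - {"fingers": 1, "tx": 0.01, "ty": 0.0621, "tz": 0.0228, "ax": 0, "ay": 0, "az": 0}
    - {"fingers": 1, "tx": 0.025, "ty": 0.0621, "tz": 0.0228, "ax": 0, "ay": 0, "az": 0}
    - {"fingers": 1, "tx": 0.0353, "ty": 0.0621, "tz": 0.0228, "ax": 0, "ay": 0, "az": 0}

```text
time_s: 23.18
tcp_pos: [0.5099, -0.3257, 0.1691]
ee_rot: [[-0.002, 0.21, -0.978], [0.001, -0.978, -0.21], [-1.0, -0.002, 0.001]]
wrist_force: [-0.1, 0.5, -3.2]
gripper_width: 0.226
```

Emit:
play_rows:
  commands:
    - {"fingers": 1, "tx": 0, "ty": 0, "tz": 0, "ax": 0, "ay": 0, "az": 0}
    - {"fingers": 1, "tx": 0, "ty": 0, "tz": 0, "ax": 0, "ay": 0, "az": 0}
    - {"fingers": 1, "tx": 0, "ty": 0, "tz": 0, "ax": 0, "ay": 0, "az": 0}

```text
time_s: 23.43
tcp_pos: [0.5106, -0.3268, 0.171]
ee_rot: [[0.0, 0.211, -0.978], [-0.0, -0.978, -0.211], [-1.0, 0.0, -0.0]]
wrist_force: [0.7, -0.3, -2.1]
gripper_width: 0.223
```

Run:
```python
from h import *
s=r.sense();print(s['tcp_pos'],s['ee_rot'].round(3)[1]); move([.510,-.3269,.1205],-77.9)
```

```text
[ 0.51058545 -0.3267629   0.17098695] [-0.    -0.978 -0.211]
t [ 0.0673 -0.      0.0008]
a [ 0.0003 -0.     -0.0001]
```

Emit:
play_rows:
  commands:
    - {"fingers": 1, "tx": 0.02, "ty": 0, "tz": 0.0008, "ax": 0, "ay": 0, "az": 0}
    - {"fingers": 1, "tx": 0.04, "ty": 0, "tz": 0.0008, "ax": 0, "ay": 0, "az": 0}
    - {"fingers": 1, "tx": 0.055, "ty": 0, "tz": 0.0008, "ax": 0, "ay": 0, "az": 0}
    - {"fingers": 1, "tx": 0.063, "ty": 0, "tz": 0.0008, "ax": 0, "ay": 0, "az": 0}
    - {"fingers": 1, "tx": 0.0665, "ty": 0, "tz": 0.0008, "ax": 0, "ay": 0, "az": 0}

```text
time_s: 23.85
tcp_pos: [0.5093, -0.3273, 0.1201]
ee_rot: [[-0.001, 0.209, -0.978], [0.0, -0.978, -0.209], [-1.0, -0.001, 0.001]]
wrist_force: [-0.6, 0.3, -2.6]
gripper_width: 0.228
```

Emit:
play_rows:
  commands:
    - {"fingers": 1, "tx": 0.003, "ty": 0, "tz": 0, "ax": 0, "ay": 0, "az": 0}
    - {"fingers": 1, "tx": 0.006, "ty": 0, "tz": 0, "ax": 0, "ay": 0, "az": 0}
    - {"fingers": 1, "tx": 0.009, "ty": 0, "tz": 0, "ax": 0, "ay": 0, "az": 0}
    - {"fingers": 1, "tx": 0.012, "ty": 0, "tz": 0, "ax": 0, "ay": 0, "az": 0}
    - {"fingers": 1, "tx": 0.014, "ty": 0, "tz": 0, "ax": 0, "ay": 0, "az": 0}

```text
time_s: 24.27
tcp_pos: [0.5096, -0.3277, 0.1105]
ee_rot: [[0.0, 0.209, -0.978], [-0.0, -0.978, -0.209], [-1.0, 0.0, -0.0]]
wrist_force: [0.8, -0.6, -3.6]
gripper_width: 0.233
```

Emit:
play_rows:
  commands:
    - {"fingers": 1, "tx": 0.0007, "ty": -0.0007, "tz": 0, "ax": 0, "ay": 0, "az": 0}
    - {"fingers": 1, "tx": 0.0014, "ty": -0.0007, "tz": 0, "ax": 0, "ay": 0, "az": 0}
    - {"fingers": 1, "tx": 0.002, "ty": -0.0007, "tz": 0, "ax": 0, "ay": 0, "az": 0}
    - {"fingers": 1, "tx": 0.0026, "ty": -0.0007, "tz": 0, "ax": 0, "ay": 0, "az": 0}
    - {"fingers": 1, "tx": 0.0026, "ty": -0.0007, "tz": 0, "ax": 0, "ay": 0, "az": 0}

```text
time_s: 24.68
tcp_pos: [0.5095, -0.3271, 0.1086]
ee_rot: [[0.0, 0.209, -0.978], [-0.0, -0.978, -0.209], [-1.0, 0.0, -0.0]]
wrist_force: [-0.4, -0.6, -3.2]
gripper_width: 0.226
```

Emit:
play_rows:
  commands:
    - {"fingers": 1, "tx": 0.0005, "ty": 0, "tz": 0, "ax": 0, "ay": 0, "az": 0}
    - {"fingers": 1, "tx": 0.001, "ty": 0, "tz": 0, "ax": 0, "ay": 0, "az": 0}
    - {"fingers": 1, "tx": 0.001, "ty": 0, "tz": 0, "ax": 0, "ay": 0, "az": 0}
    - {"fingers": 1, "tx": 0.001, "ty": 0, "tz": 0, "ax": 0, "ay": 0, "az": 0}

```text
time_s: 25.02
tcp_pos: [0.5095, -0.3272, 0.1085]
ee_rot: [[0.001, 0.209, -0.978], [-0.0, -0.978, -0.209], [-1.0, 0.001, -0.0]]
wrist_force: [-2.6, 2.3, 2.7]
gripper_width: 0.228
```

It is seated, with contact at the same height as at pick-up. I'll open and rise.

Emit:
play_rows:
  commands:
    - {"fingers": 0, "tx": -0.0007, "ty": 0, "tz": 0, "ax": 0, "ay": 0, "az": 0}
    - {"fingers": 0, "tx": -0.0007, "ty": 0, "tz": 0, "ax": 0, "ay": 0, "az": 0}
    - {"fingers": -1, "tx": -0.0007, "ty": 0, "tz": 0, "ax": 0, "ay": 0, "az": 0}
    - {"fingers": -1, "tx": -0.0007, "ty": 0, "tz": 0, "ax": 0, "ay": 0, "az": 0}
    - {"fingers": -1, "tx": -0.0007, "ty": 0, "tz": 0, "ax": 0, "ay": 0, "az": 0}

```text
time_s: 25.43
tcp_pos: [0.5095, -0.3272, 0.1082]
ee_rot: [[0.0, 0.209, -0.978], [-0.0, -0.978, -0.209], [-1.0, 0.0, -0.0]]
wrist_force: [0.2, 0.1, -0.8]
gripper_width: 0.52
```

Emit:
play_rows:
  commands:
    - {"fingers": -1, "tx": 0, "ty": 0, "tz": 0, "ax": 0, "ay": 0, "az": 0}
    - {"fingers": -1, "tx": 0, "ty": 0, "tz": 0, "ax": 0, "ay": 0, "az": 0}
    - {"fingers": -1, "tx": 0, "ty": 0, "tz": 0, "ax": 0, "ay": 0, "az": 0}
    - {"fingers": -1, "tx": 0, "ty": 0, "tz": 0, "ax": 0, "ay": 0, "az": 0}
    - {"fingers": -1, "tx": 0, "ty": 0, "tz": 0, "ax": 0, "ay": 0, "az": 0}

```text
time_s: 25.85
tcp_pos: [0.5094, -0.3271, 0.1083]
ee_rot: [[0.0, 0.209, -0.978], [-0.0, -0.978, -0.209], [-1.0, 0.0, -0.0]]
wrist_force: [-0.3, -0.1, 0.1]
gripper_width: 0.903
```

Emit:
play_rows:
  commands:
    - {"fingers": -1, "tx": 0, "ty": 0, "tz": 0, "ax": 0, "ay": 0, "az": 0}
    - {"fingers": -1, "tx": 0, "ty": 0, "tz": 0, "ax": 0, "ay": 0, "az": 0}
    - {"fingers": -1, "tx": 0, "ty": 0, "tz": 0, "ax": 0, "ay": 0, "az": 0}
    - {"fingers": -1, "tx": 0, "ty": 0, "tz": 0, "ax": 0, "ay": 0, "az": 0}
    - {"fingers": -1, "tx": 0, "ty": 0, "tz": 0, "ax": 0, "ay": 0, "az": 0}

```text
time_s: 26.27
tcp_pos: [0.5094, -0.3271, 0.1083]
ee_rot: [[-0.0, 0.209, -0.978], [-0.0, -0.978, -0.209], [-1.0, -0.0, 0.0]]
wrist_force: [-0.5, -0.7, -0.2]
gripper_width: 0.997
```

Emit:
play_rows:
  commands:
    - {"fingers": -1, "tx": -0.02, "ty": 0, "tz": 0, "ax": 0, "ay": 0, "az": 0}
    - {"fingers": -1, "tx": -0.06, "ty": 0, "tz": 0, "ax": 0, "ay": 0, "az": 0}
    - {"fingers": -1, "tx": -0.1, "ty": 0, "tz": 0, "ax": 0, "ay": 0, "az": 0}
    - {"fingers": -1, "tx": -0.119, "ty": 0, "tz": 0, "ax": 0, "ay": 0, "az": 0}
    - {"fingers": -1, "tx": -0.119, "ty": 0, "tz": 0, "ax": 0, "ay": 0, "az": 0}

```text
time_s: 26.68
tcp_pos: [0.5115, -0.3281, 0.2023]
ee_rot: [[0.008, 0.21, -0.978], [-0.004, -0.978, -0.21], [-1.0, 0.006, -0.007]]
wrist_force: [-0.2, -0.6, 0.1]
gripper_width: 1.001
```

Emit:
play_rows:
  commands:
    - {"fingers": -1, "tx": 0, "ty": 0, "tz": 0, "ax": 0, "ay": 0, "az": 0}
    - {"fingers": -1, "tx": 0, "ty": 0, "tz": 0, "ax": 0, "ay": 0, "az": 0}
    - {"fingers": -1, "tx": 0, "ty": 0, "tz": 0, "ax": 0, "ay": 0, "az": 0}

```text
time_s: 26.93
tcp_pos: [0.5086, -0.3267, 0.1959]
ee_rot: [[-0.003, 0.209, -0.978], [0.001, -0.978, -0.209], [-1.0, -0.002, 0.002]]
wrist_force: [0.9, 0.4, 0.1]
gripper_width: 0.998
```

Run:
```python
from h import *
# compare with w3 (taken at about the same pose with rake seated at start)
s=r.sense();print(s['tcp_pos'],s['wrist_force'],s['gripper_width']);p=viewer.capture('wrist');save('w12.png',p['image'])
o=cv2.imread('pics/w3.png')[:,:,::-1]; o=cv2.resize(np.ascontiguousarray(o),(640,400))
def info(im):
    h=cv2.cvtColor(np.ascontiguousarray(im),cv2.COLOR_RGB2HSV);m=((h[...,0]>5)&(h[...,0]<18)&(h[...,1]>110)&(h[...,2]>40)).astype(np.uint8)
    m[:150]=0;m[260:]=0;m[:,:270]=0;m[:,370:]=0
    y,x=np.nonzero(m);r_=cv2.minAreaRect(np.c_[x,y].astype(np.float32));return len(x),x.mean().round(1),y.mean().round(1),r_
print(info(o));print(info(p['image']))
i,a,b=p['shot'] if 0 else 0,o[90:260,270:370].astype(np.float32).mean(2),p['image'][90:260,270:370].astype(np.float32).mean(2)
print(cv2.phaseCorrelate(a,b,cv2.createHanningWindow((100,170),cv2.CV_32F)))
t0=cv2.imread('pics/top0.png').astype(int);t=viewer.capture('top');d=np.abs(t['image'][:,:,::-1].astype(int)-t0).max(2)>60
n,l,st,c=cv2.connectedComponentsWithStats(d.astype(np.uint8));print([(c[k].round().tolist(),int(st[k,4])) for k in range(1,n) if st[k,4]>12])
```

```text
[ 0.50859713 -0.32672906  0.19594208] [0.86237964 0.36043024 0.14603543] 0.9981611515032139
(1687, np.float64(321.8), np.float64(205.2), ((322.0, 204.5), (67.0, 26.0), 90.0))
(1682, np.float64(317.5), np.float64(205.1), ((318.0, 204.5), (67.0, 26.0), 90.0))
((-3.512484245536669, -0.6141745832306782), 0.821368087556627)
[([360.0, 164.0], 208), ([396.0, 156.0], 60), ([425.0, 166.0], 59), ([403.0, 197.0], 246), ([465.0, 184.0], 16), ([471.0, 195.0], 144), ([417.0, 194.0], 85), ([327.0, 201.0], 266), ([357.0, 186.0], 16), ([266.0, 202.0], 247), ([304.0, 192.0], 80), ([343.0, 192.0], 90), ([443.0, 214.0], 658), ([342.0, 209.0], 90), ([304.0, 210.0], 78), ([361.0, 219.0], 18), ([380.0, 262.0], 461), ([363.0, 301.0], 201), ([36.0, 365.0], 2901), ([306.0, 355.0], 146), ([353.0, 375.0], 625), ([261.0, 369.0], 274), ([225.0, 373.0], 15), ([310.0, 388.0], 141), ([221.0, 395.0], 42), ([289.0, 398.0], 13)]
```

The seated rake looks the same as at the start, apart from the shift expected from the small difference in arm pose. I'm handing it in.

```bash
python3 -c "
from station import job,r
print(r.sense()['time_s'],job.finish_job())"
```

```text
the job is handed in; nothing more can be done
27.0333 None
```

The job is handed in at 27 s of the 72 s allowed; the hand-in reports no verdict. The blocks are spread across all three thirds of the tray and the rake is back in its stand.

**What I did**
- I took the brown-gripped rake from its stand; the red and purple look-alikes were left alone.
- I felt for the tray floor and met it with about 3 N on the teeth, which put the tips about 38 mm below the bar.
- With the teeth raised, I pushed the stacked block off the front of row 3.
- I then raked those three blocks to the far third and row 2 to the middle, and set the rake back in its stand.

**Last checks**
- **Blocks:** the last camera view showed three blocks in the far third, two in the middle and two near the -y end. All lay flat and none was stacked; the block that had been on top now lies upside down.
- **Forces:** the readings I took while raking peaked at about 6.4 N downward, or about 8 N in all with the sideways drag. I only saw the force at the end of each move, so brief peaks between readings were not seen.
- **Rake in its stand:** the bar met the stand at the same height as at pick-up. It looks the same in the picture as at the start, with a 3.5–4 pixel offset that fits the 2.5 mm difference in arm position. The gripper is open and about 90 mm above the grip.

**Less certain:**
- The networks found only one block per picture at the end, so the final block positions come from the pictures and the comb's travel.
- I did not measure the other objects individually. An image comparison was cluttered by the arm and its shadows, and no move I made was meant to go near them.

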